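Book in and dump a batch of rope-block sheaves

ROBOT

A 6-joint arm with a two-finger parallel gripper is mounted at the origin on the work surface. World frame = base frame: x ahead of the robot, y to its left, z up, the work surface at z = 0. Lengths are in m, angles in rad, forces in N, time in s.
With the tool pointing down it reaches from about 0.375 to 0.75 m from the base axis. Payload 9 kg.
Tool frame: the origin (TCP) lies midway between the tips of the shut fingers; the grasp point (between the pads) lies 19 mm behind it (ctrl.hold_point_z is the distance from the TCP to the grasp point, in m); x points along the fingers, y is the direction in which the jaws open and shut, and the axes are right-handed (so a half turn about x gives the same grasp; the last joint's range is limited). The gripper opens to 85 mm and grips with 20 to 120 N. Pads are 22 mm wide; open, the fingers measure 114 mm over their backs; the gripper's body (76 mm by 85 mm) begins 54 mm behind the grasp point. The pads swing forward as they close: fully open they stand 13 mm farther back than shut.
Start: joints at [1.021, 0.104, 0.097, 1.564, 0, 1.353], TCP at [0.195, 0.567, 0.231] pointing down, gripper open.
Joint ranges: [-2.99, 2.99], [-0.84, 1.86], [-1.1, 1.16], [-1.84, 2.11], [-1.51, 1.56], [-3.14, 3.14]. Speed limits (rad/s): [2.22, 2.22, 2.57, 3.14, 3.14, 3.14].

INTERFACE

Orientations are given as a unit quaternion [w, x, y, z].
In Python, from cell import ctrl gives the robot as it stands.
- The arm moves only by the tool servo_tool, never from a script. Its argument "moves" is a list of rows, each an object of numbers: "hand": the finger opening in mm, from 0 to 85.4; "tx", "ty", "tz": the shift along the world's x, y, z in units of 40 mm (1.0 is 40 mm); "ax", "ay", "az": the turn, a rotation vector about the world's x, y, z in degrees. In form: [{"hand": .., "tx": .., "ty": .., "tz": .., "ax": .., "ay": .., "az": ..}, ...]. A call has 1 to 8 rows; each row is the pose to reach, as a shift and turn from the pose commanded when the call began; what a row does not reach only later rows make up. A row lasts 1/10 s, in which the tool goes at most 50 mm and 8.59 degrees, less where a joint would pass 70% of its speed; a pose out of reach is approached as far as the arm can. A call with a gripper value outside its range is refused whole. The fingers move at their own pace and stop on an object; "squeeze" is the grip in N (left out, the last holds). Time passes only in rows, so rows that repeat a pose let the fingers close. It gives the time, the measured TCP pose, the force and the opening at its end, in the units of the state.
- ctrl.read_state(): the state, without advancing time (a new reading comes with each control period).
- ctrl.capture(name): name is "side" or "top" or "wrist"; returns the picture (384x512x3 uint8, blue, green, red); there is no depth.
- ctrl.calibration(name): a dict with "camera_matrix" (3x3 intrinsics, pixels), "T" (4x4, takes a point from camera to world coordinates); the wrist camera has in their place "T_tool_cam" (4x4, takes a point from camera to tool coordinates, whose origin is the TCP and whose axes are the tool frame's). Camera axes: x right, y up, looking along -z (the intrinsics and any distortion apply to the point x, -y, -z); pixel columns grow to the right and rows downward; lengths in m; the calibration is good to about 2 mm. A picture is of the moment at which its call begins: read the wrist's pose just before it. calibration takes no time and is no camera call.
- ctrl.close_job(): hands the job in, once; it reports no verdict.
The state is a dict: "t": time; "q": joint angles; "qd": joint speeds; "joint_torque": joint torques, N m; "tcp_pos": TCP position; "tool_rot": TCP orientation; "ft_force": force on the tool from outside, world axes, zero at the start; "torque": the same for the moment, N m; "grip_width": finger opening in m.
Only numpy, scipy, OpenCV 4.12 (cv2) and the standard library are available. Lean on these libraries where they do the work, as an engineer would, in place of code of your own. Each camera call takes 0.05 s, during which the arm holds its last target. There are 200 camera calls.

TASK

Put every brass sheave on the bench into the level tipping tray with its gate shut, then take the hand scanner, hold it steady for two seconds about 10 cm from the bin's bar-code label, pointing squarely at its middle, and stand it back upright in the middle of its pad. Then, with all the brass sheaves in the level tray, lower the tray's red end gate fully and tip the tray by its handle so that they all slide out over the gate into the yellow catch bin. Last, let the tray down level, shut the gate and let go; leave the black sheaves and everything else on the bench where they are.

Things in the scene. Friction and masses are not known exactly. Their poses are not given: they have to be found in the camera images.
- station: blue steel dump stand fixed to the bench, carrying the tipping tray and, as one piece with it, the yellow catch bin. Origin on the bench right below the tray's pivot, which is 100 above it; +x runs across the tray, +y from the gate end towards the tray's handle end (towards the robot's left), z up. Two blue pivot posts, 116 tall, stand at x = +-80 mm. It cannot be moved
- tray_floor (a point): centre of the inside floor of the aluminium tray (inside 116 wide in x, 186 long in y, walls 40 high above the floor, 4 thick; the floor is 105 above the bench when level). Axes as the station's when level, tipping with the tray: +y towards the handle end, the gate is at y = -95 mm
- tray_handle (a point): centre of the tray's red lifting bar (round, 12 thick, 80 long along x, struts at its two ends). With the tray level it lies 215 mm from the tray's pivot (100 above the station's origin, axis along the station's x) towards the handle end and 66 above it, above the level of the tray walls, free on both sides to be pinched from above
- tray (a joint): tray tip angle, rad: 0 level on its rest, grows as the handle end is lifted, stop at 0.95. Hinge nearly free: 2 to 6 N at the handle lifts it, and it falls back level when let go. Brass sheaves on it start to slide somewhere between 0.4 and 0.7
- gate_bar (a point): centre of the gate's red pull bar (round, 12 thick, 70 long along x, struts at its ends). Gate shut and tray level: 84 above the gate hinge and 16 outwards of it (-y); the hinge is the tray's bottom edge at the gate end, 104 above the station's origin, axis along the station's x. It stands above the 38 high, 4 thick gate plate, to be pinched from above. It swings with the gate about the gate hinge
- gate (a joint): gate angle to the tray, rad: 0 shut (upright; it starts at 0 to 0.2, which counts as shut), 1.57 level with the tray floor, stop at 1.75 (hanging a little outwards-down, over the catch bin). Stiff hinge (0.15 N m): stays where it is left
- bin_floor (a point): centre of the inside floor (8 above the bench) of the yellow catch bin below the gate end; inside 140 in x and 176 in y, side walls up to 60 above the bench, the wall at the label end up to 80. Axes as the station's
- label_centre (a point): middle of the face of the white bar-code label (74 x 54) fixed on the bin's end away from the tray, 78 above the bench. z points out of its face: 45 degrees up and towards the station's -y (the robot's right)
- scanner_window (a point): middle of the red scanner window, 38 ahead of the scanner's middle and 90 above its foot. z is the beam: forward and 45 degrees down when the scanner is upright; y is the scanner's y
- scanner: hand scanner, 250 g, 133 tall, standing upright on a round black foot of 68 diameter and 12 high; grey stem, orange head 60 long (x), 44 wide (y), 46 high with its centre 110 above the foot. Origin at the centre of the foot's underside; x is where it looks, horizontally, y its left, z up. Take it by the head from above, across its 44 mm width
- pad: round black rubber pad with a blue disc, 104 diameter, 4 thick, fixed on the bench: the scanner's parking place. Origin at the centre of its underside
- spool: bystander: blue reel, 70 diameter, 60 high; origin under its centre
- thimble: bystander: steel ring, 60 outside, 12 high; origin under its centre
- jar: bystander: jar, 68 diameter, 85 high; origin under its centre
- can: bystander: can, 66 diameter, 100 high; origin under its centre
- fid: bystander: screwdriver-like spike lying down, about 200 long
- sheave1_centre (a point): centre of a brass sheave (rope-block wheel) with steel hub, 36 diameter, 18 thick, about 110 g, lying flat on the bench (z is its axle); may be absent
- sheave2_centre (a point): centre of a brass sheave (rope-block wheel) with steel hub, 36 diameter, 18 thick, about 110 g, lying flat on the bench (z is its axle); may be absent
- sheave3_centre (a point): centre of a brass sheave (rope-block wheel) with steel hub, 36 diameter, 18 thick, about 110 g, lying flat on the bench (z is its axle); may be absent
- sheave4_centre (a point): centre of a brass sheave (rope-block wheel) with steel hub, 36 diameter, 18 thick, about 110 g, lying flat on the bench (z is its axle); may be absent
- sheave5_centre (a point): centre of a brass sheave (rope-block wheel) with steel hub, 36 diameter, 18 thick, about 110 g, lying flat on the bench (z is its axle); may be absent
- nylon1_centre (a point): bystander: centre of a black nylon sheave, 36 diameter, 18 thick, to be left where it is
- nylon2_centre (a point): bystander: centre of a black nylon sheave, 36 diameter, 18 thick, to be left where it is
Things that resemble listed ones, but are neither listed nor needed, are in the scene too. What is shaped like the part that bears sheave2_centre but orange or purple is not meant. Of the things shaped like the scanner, the black one is meant.

How it is judged:
By the outcome, as a careful person would: the job done as asked, in the order asked, and still so for the second after the job is handed in, with the robot touching nothing.
Of sheave1, sheave2, sheave3, sheave4, sheave5 only 3 to 5 are there at a start; the rules pass over those that are not, and their reading is None.
At some moment in a run one of sheave1, sheave2, sheave3, sheave4, sheave5 may be knocked a few centimetres aside while the robot is not near it.
Once in a run the grip may slacken for a moment while it holds something.
It also fails if it takes over 210 s, if anything falls off the work surface, if the arm or the gripper's body presses on something with over 40 N, if the wrist force passes 120 N, or if a joint passes its speed limit or range.

## Working session

There is one attempt and no reset: what is moved stays moved. The work goes in short steps, Python scripts to look and compute and a tool call to move; the robot and the scene stay as the last step left them, time stands still between calls to the robot, and variables do not carry over. Pictures are saved under pics/ and viewed, about 12 in all and at most 16, crops included, and the job is handed in when it is done.

Besides the shell and the picture viewer there is one more tool, called after "Emit:" in YAML: its name, and indented under it one key for each argument. servo_tool: Moves the arm, as the interface text tells. Its arguments: {"type":"object","properties":{"moves":{"type":"array"},"squeeze":{"type":"number"}},"required":["moves"]}

```bash
ls; mkdir -p pics; cat > h.py <<'E'
import numpy as np, cv2
from scipy.spatial.transform import Rotation as R
from cell import ctrl
def cal(name,st=None):
    c=ctrl.calibration(name); K=np.array(c["camera_matrix"])
    if name=="wrist":
        st=st or ctrl.read_state(); w,x,y,z=st["tool_rot"]
        T=np.eye(4);T[:3,:3]=R.from_quat([x,y,z,w]).as_matrix();T[:3,3]=st["tcp_pos"]
        T=T@np.array(c["T_tool_cam"])
    else: T=np.array(c["T"])
    return K,T,c
def ray(K,T,u,v):
    d=np.linalg.inv(K)@[u,v,1]; d=T[:3,:3]@[d[0],-d[1],-d[2]]; return T[:3,3],d/np.linalg.norm(d)
def onz(K,T,u,v,z):
    o,d=ray(K,T,u,v); return o+d*(z-o[2])/d[2]
def proj(K,T,p):
    q=np.linalg.inv(T)@np.append(p,1); q=K@[q[0],-q[1],-q[2]]; return q[:2]/q[2]
def tri(r1,r2):
    (o1,d1),(o2,d2)=r1,r2
    A=np.c_[d1,-d2]; s=np.linalg.lstsq(A,o2-o1,rcond=None)[0]
    a,b=o1+s[0]*d1,o2+s[1]*d2; return (a+b)/2,np.linalg.norm(a-b)
E
python3 - <<'E'
from h import *
s=ctrl.read_state();print({k:np.round(v,3).tolist() for k,v in s.items()})
for n in("side","top","wrist"):
    im=ctrl.capture(n);cv2.imwrite(f"pics/{n}0.png",im);K,T,c=cal(n,s);print(n,c.keys(),np.round(K,1).tolist(),np.round(T,3).tolist())
a=cv2.imread("pics/side0.png");b=cv2.imread("pics/top0.png")
cv2.imwrite("pics/t2.png",cv2.resize(b,(800,600)));cv2.imwrite("pics/s2.png",cv2.resize(a,(800,600)))
E
```

```text
pics
{'t': 0.0, 'q': [1.021, 0.105, 0.096, 1.564, 0.0, 1.353], 'qd': [-0.001, 0.001, 0.001, 0.001, 0.001, -0.0], 'joint_torque': [0.001, -55.693, 50.365, 0.017, -0.0, 0.0], 'tcp_pos': [0.195, 0.567, 0.231], 'tool_rot': [0.697, 0.116, 0.698, -0.117], 'ft_force': [0.611, -0.194, 0.248], 'torque': [-0.003, -0.011, -0.017], 'grip_width': 0.086}
side dict_keys(['camera_matrix', 'T']) [[382.0, 0.0, 252.1], [0.0, 382.0, 192.2], [0.0, 0.0, 1.0]] [[0.778, 0.403, -0.482, -0.059], [-0.628, 0.502, -0.594, -0.776], [0.003, 0.765, 0.644, 0.942], [0.0, 0.0, 0.0, 1.0]]
top dict_keys(['camera_matrix', 'T']) [[409.1, 0.0, 255.9], [0.0, 409.1, 191.8], [0.0, 0.0, 1.0]] [[-0.001, 0.985, -0.175, 0.33], [-1.0, 0.0, 0.005, -0.019], [0.005, 0.175, 0.985, 1.394], [0.0, 0.0, 0.0, 1.0]]
wrist dict_keys(['camera_matrix', 'T_tool_cam']) [[270.2, 0.0, 247.4], [0.0, 270.2, 191.7], [0.0, 0.0, 1.0]] [[0.325, -0.897, -0.3, 0.119], [0.946, 0.307, 0.105, 0.593], [-0.001, -0.318, 0.948, 0.373], [0.0, 0.0, 0.0, 1.0]]
```

View pics/t2.png

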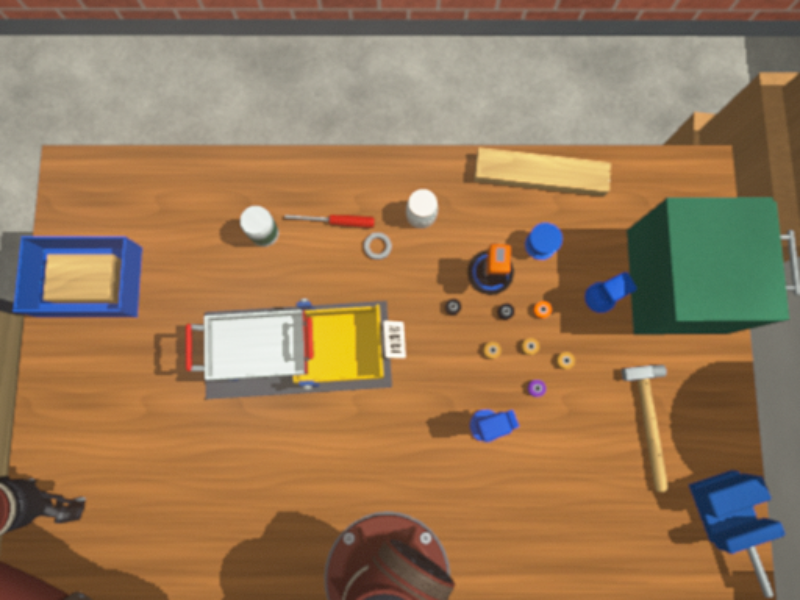

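View pics/s2.png

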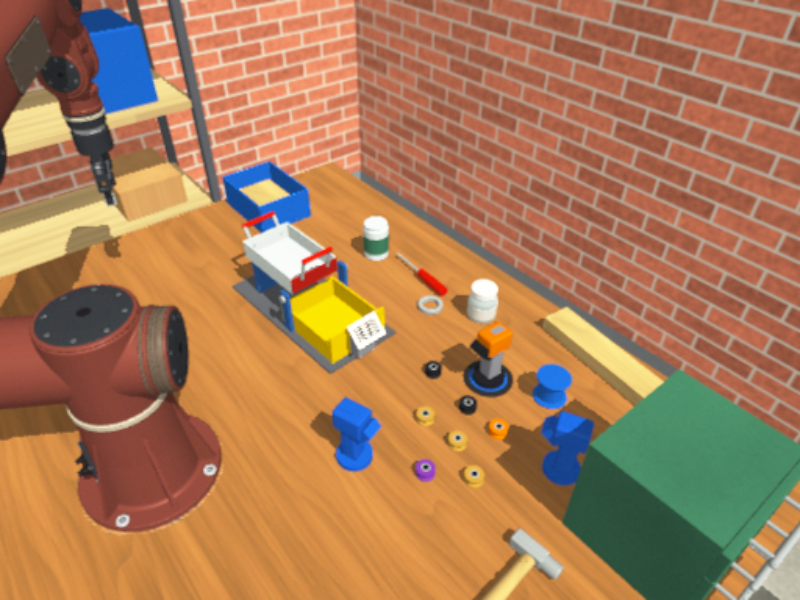

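The top view shows three brass sheaves at about (492,350), (531,346) and (566,360). The orange one at (542,309), the purple one at (537,388) and the black pair at (453,306) and (506,311) are not meant. The orange-headed scanner on the black foot and pad at (499,258) fits the description, and the two all-blue scanners do not. I'll enlarge that area and measure.

```bash
cat > seg.py <<'E'
from h import *
def blobs(im,lo,hi,amin=15):
    m=cv2.inRange(cv2.cvtColor(im,cv2.COLOR_BGR2HSV),lo,hi)
    n,l,s,c=cv2.connectedComponentsWithStats(m)
    return [(c[i],s[i][4],s[i][:4],np.argwhere(l==i)[:,::-1]) for i in range(1,n) if s[i][4]>=amin]
E
python3 - <<'E'
from seg import *
for n in("top","side"):
    im=cv2.imread(f"pics/{n}0.png");K,T,c=cal(n)
    hsv=cv2.cvtColor(im,cv2.COLOR_BGR2HSV)
    for p in ([(315,224),(340,221),(362,230),(347,198),(343,248)] if n=="top" else [(272,265),(292,281),(303,304),(319,274)]): print(n,p,[hsv[p[1]+d,p[0]+e].tolist() for d,e in((-3,0),(3,0),(0,-3),(0,3),(5,0))])
    print([hsv[y,x].tolist() for x,y in ((300,150),(300,260),(400,330))])
    for nm,lo,hi in (("red",(0,150,90),(6,255,255)),("red2",(174,150,90),(180,255,255)),("yel",(22,180,120),(32,255,255)),("or",(7,200,150),(14,255,255)),("brass",(17,110,100),(24,255,255))):
        for c0,a,b,px in blobs(im,lo,hi,25):
            x,y=c0; z={"red":.166,"or":.12,"brass":.012}.get(nm,.06); print(n,nm,np.round(c0,1),a,b.tolist(),np.round(onz(K,T,x,y,z),3))
b=cv2.imread("pics/top0.png")[140:270,260:400];a=cv2.imread("pics/side0.png")[190:320,200:390]
cv2.imwrite("pics/c1.png",np.hstack([cv2.resize(b,None,fx=2.4,fy=3*.8),cv2.resize(a,None,fx=2.4,fy=2.4)]))
E
```

```text
top (315, 224) [[18, 107, 203], [19, 159, 223], [18, 136, 210], [18, 133, 217], [17, 171, 188]]
top (340, 221) [[18, 141, 221], [18, 137, 221], [17, 85, 206], [18, 158, 225], [18, 178, 212]]
top (362, 230) [[18, 144, 228], [17, 117, 222], [18, 145, 225], [17, 120, 219], [18, 179, 216]]
top (347, 198) [[12, 147, 240], [14, 205, 252], [13, 182, 252], [12, 150, 243], [13, 210, 211]]
top (343, 248) [[139, 115, 184], [138, 114, 186], [140, 133, 184], [137, 58, 177], [148, 118, 153]]
[[14, 161, 195], [14, 161, 179], [14, 166, 175]]
top red [224.7 141. ] 176 [211, 138, 28, 8] [0.709 0.072 0.166]
top red [196.8 215.9] 109 [194, 200, 6, 29] [0.475 0.153 0.166]
top red [120.4 222. ] 115 [118, 207, 5, 31] [0.456 0.382 0.166]
top yel [220.9 220.6] 2037 [188, 196, 57, 49] [0.472 0.089 0.06 ]
top or [318.6 165.1] 123 [313, 156, 14, 19] [ 0.644 -0.226  0.12 ]
top or [347.3 197.4] 39 [342, 192, 12, 12] [ 0.539 -0.314  0.12 ]
top brass [346.9 109.5] 1899 [303, 94, 88, 31] [ 0.874 -0.351  0.012]
top brass [ 52.1 178. ] 1322 [29, 164, 47, 29] [0.624 0.675 0.012]
top brass [227.7 218.6] 1137 [187, 195, 
[... 2379 characters left out ...]
2]
side brass [225.6 190.9] 287 [208, 176, 39, 32] [0.564 0.151 0.012]
side brass [384.6 227.6] 1626 [347, 197, 80, 62] [ 0.873 -0.347  0.012]
side brass [200.5 216.8] 260 [187, 200, 28, 33] [0.412 0.091 0.012]
side brass [222.2 219.1] 47 [221, 211, 4, 17] [0.465 0.034 0.012]
side brass [317.6 214.4] 83 [308, 210, 20, 10] [ 0.742 -0.158  0.012]
side brass [271.8 266.1] 119 [266, 260, 13, 13] [ 0.463 -0.23   0.012]
side brass [319.2 272.4] 52 [314, 268, 11, 10] [ 0.559 -0.339  0.012]
side brass [292.4 281.9] 125 [286, 275, 14, 14] [ 0.472 -0.313  0.012]
side brass [302.8 305.1] 138 [296, 298, 14, 15] [ 0.44  -0.389  0.012]
side brass [326.8 369.2] 365 [308, 354, 34, 30] [ 0.358 -0.554  0.012]
```

View pics/c1.png

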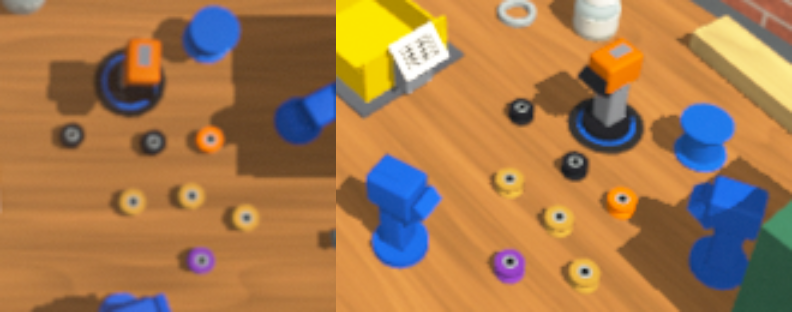

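Confirmed by the crop: three gold-brass sheaves, with the orange, purple and black ones clearly different, and the scanner with the black foot on the blue-ringed pad. Next I'll get the station pose and tool axes.

```bash
python3 - <<'E'
from seg import *
s=ctrl.read_state();w,x,y,z=s["tool_rot"];print(np.round(R.from_quat([x,y,z,w]).as_matrix(),3).tolist())
C={n:(cal(n),cv2.imread(f"pics/{n}0.png")) for n in("top","side")}
for a,b in (((314.4,223.8),(271.8,266.1)),((339,221.5),(292.4,281.9)),((361.5,230.3),(302.8,305.1)),((120.4,222),(163.6,140.8))):
    p,e=tri(ray(*C["top"][0][:2],*a),ray(*C["side"][0][:2],*b));print(np.round(p,4),round(e,4))
K,T,_=C["top"][0];im=C["top"][1]
for c,a,b,px in blobs(im,(0,150,90),(6,255,255),100):
    W=np.array([onz(K,T,u,v,.166 if c[0]<150 else .188)[:2] for u,v in px]);u=np.linalg.svd(W-W.mean(0))[2][0];print("red",c,W.mean(0),np.degrees(np.arctan2(u[1],u[0])),np.ptp((W-W.mean(0))@u))
# gate bar: leading columns
hsv=cv2.cvtColor(im,cv2.COLOR_BGR2HSV)
for v in (201,206,211,216,221,226):print(v,hsv[v,190:206,0].tolist(),hsv[v,190:206,1].tolist())
# label white
for n in C:
    for c,a,b,px in blobs(C[n][1],(0,0,190),(180,45,255),30):print(n,"white",np.round(c,1),a,b)
E
cat > /dev/null
```

```text
[[-0.001, 0.326, 0.945], [-0.001, 0.945, -0.326], [-1.0, -0.001, -0.0]]
[ 0.4671 -0.2256  0.0043] 0.0011
[ 0.4749 -0.3095  0.0057] 0.0014
[ 0.4445 -0.3851  0.0036] 0.0001
[0.4549 0.3834 0.1637] 0.0038
red [224.68181818 140.97727273] [0.70257191 0.0702412 ] -93.49135365257078 0.08383659688072696
red [196.75229358 215.88990826] [0.47221758 0.15001404] -175.21497140674353 0.0845812048769295
red [120.4       222.0173913] [0.45638136 0.38179722] -176.7066636977108 0.09066369663815133
201 [30, 34, 18, 3, 4, 11, 20, 22, 23, 23, 23, 23, 22, 22, 23, 23] [16, 13, 24, 87, 156, 184, 181, 183, 183, 191, 189, 193, 195, 191, 199, 201]
206 [34, 43, 40, 12, 6, 7, 4, 2, 3, 10, 21, 25, 25, 25, 25, 25] [13, 15, 10, 41, 88, 116, 166, 195, 198, 204, 217, 222, 226, 224, 227, 225]
211 [34, 41, 27, 6, 3, 4, 5, 3, 2, 8, 19, 25, 25, 25, 25, 25] [11, 13, 16, 64, 134, 174, 185, 193, 192, 198, 211, 215, 219, 223, 222, 221]
216 [41, 41, 38, 8, 4, 4, 5, 4, 2, 7, 19, 25, 25, 25, 25, 25] [13, 13, 13, 45, 113, 169, 181, 190, 189, 192, 211, 218, 221, 223, 223, 222]
221 [43, 41, 45, 20, 5, 4, 4, 3, 2, 5, 16, 23, 25, 25,
[... 355 characters left out ...]
63  44]
top white [251.9 216.8] 231 [246 205  13  24]
top white [185.9 217.9] 61 [184 209   4  20]
top white [409.4 238.4] 99 [401 235  17   8]
top white [486.4 363.1] 37 [481 351  12  28]
side white [179.  158.9] 843 [156 138  51  42]
side white [240.7 145.6] 190 [233 139  16  15]
side white [242.  164.1] 36 [236 161  12   6]
side white [200.3 168.6] 49 [195 165  12   8]
side white [310.1 191.4] 355 [302 179  17  27]
side white [275.2 194.5] 67 [268 190  15  11]
side white [234.1 211.2] 319 [222 200  25  24]
side white [133.8 300.5] 33 [130 297   8   7]
side white [ 78.2 333.2] 35 [ 74 330   9   7]
side white [343.2 352.5] 283 [328 339  32  30]
side white [500.1 367.7] 564 [482 338  30  46]
```

```bash
python3 - <<'E'
import cv2,numpy as np
a=cv2.imread("pics/top0.png")[180:265,100:275];b=cv2.imread("pics/side0.png")[130:240,140:270]
a=cv2.resize(a,None,fx=4.5,fy=4.5,interpolation=cv2.INTER_CUBIC);cv2.imwrite("pics/c2.png",a)
E
```

```text
(no output)
```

View pics/c2.png

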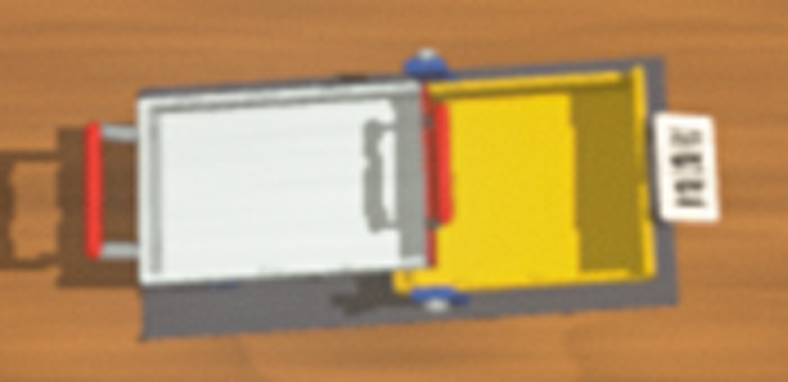

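```bash
python3 - <<'E'
from seg import *
t=cal("top")[:2];s=cal("side")[:2]
L,e=tri(ray(*t,252.5,217.1),ray(*s,234.1,211.4));print("label",L,e, onz(*t,252.5,217.1,.078),onz(*s,234.1,211.4,.078))
H=(onz(*t,120.9,222.1,.166)+onz(*s,163.6,140.8,.166))/2;print("H",H,onz(*t,120.9,222.1,.166),onz(*s,163.6,140.8,.166))
G=onz(*t,198.9,216,.188);print("G",G,onz(*s,202.8,162.9,.188))
P=[onz(*t,100+x/4.5,180+y/4.5,.116) for x,y in((427,60),(436,297))];print("posts",P,np.linalg.norm(P[0]-P[1]))
L2=onz(*t,252.5,217.1,.078)
d=(H-L2)[:2];d/=np.linalg.norm(d);print("ydir",d,"yaw",np.degrees(np.arctan2(-d[0],d[1])));O=H[:2]-.215*d;print("O",O,"G along",(G[:2]-O)@d,"L along",(L2[:2]-O)@d)
# scanner: pad blue disc/foot
for n,c in(("top",t),("side",s)):
    im=cv2.imread(f"pics/{n}0.png")
    for c0,a,b,px in blobs(im,(100,150,20),(130,255,255),25): print(n,"blue",np.round(c0,1),a,b,np.round(onz(*c,*c0,.004),3))
for x,y in((343,248),(323.8,199),(290,196),(347,198)):print(onz(*t,x,y,.012))
E
python3 - <<'E'
import cv2
a=cv2.imread("pics/top0.png")[140:210,270:370];cv2.imwrite("pics/c3.png",cv2.resize(a,None,fx=7,fy=7,interpolation=cv2.INTER_CUBIC))
E
```

```text
label [ 0.48183342 -0.01484627  0.07426164] 0.0006180117094981481 [ 0.48113496 -0.01470289  0.078     ] [ 0.47978658 -0.01825449  0.078     ]
H [0.45389384 0.38061716 0.166     ] [0.45604229 0.38027886 0.166     ] [0.45174538 0.38095546 0.166     ]
G [0.47181682 0.14364685 0.188     ] [0.47279558 0.14319334 0.188     ]
posts [array([0.55246025, 0.16773543, 0.116     ]), array([0.38688889, 0.15736327, 0.116     ])] 0.1658959137639386
ydir [-0.06874601  0.99763419] yaw 3.9419653925820817
O [0.46867423 0.16612581] G along -0.022641821121713233 L along -0.1812575166591841
top blue [347.7 153.8] 372 [337 143  22  23] [ 0.713 -0.349  0.004]
top blue [ 44.  178.4] 1696 [  8 152  82  50] [0.624 0.707 0.004]
top blue [389.8 186.7] 471 [375 175  33  25] [ 0.595 -0.49   0.004]
top blue [314.9 183.3] 27 [309 182  13   4] [ 0.607 -0.231  0.004]
top blue [315.7 271.3] 374 [302 263  29  19] [ 0.308 -0.226  0.004]
top blue [469.7 326.6] 1881 [442 302  60  51] [ 0.13  -0.725  0.004]
side blue [76.1 38.3] 2030 [51  6 49 66] [0.739 2.25  0.004]
side blue [170.9 123.9] 1126 [143 104  55  39] [0.66  0.735 0.004]
side blue [169.5 143.7] 62 [163 140  13   8] [0.567 0.585 0.004]
side blue [218.8 174.1] 52 [217 167   5  15] [0.61  0.262 0.004]
side blue [167.8 178.9] 123 [162 169  15  18] [0.434 0.363 0.004]
side blue [183.6 198.9] 95 [179 185   9  27] [0.42  0.22  0.004]
side blue [352.8 246.9] 497 [341 234  24  27] [ 0.726 -0.332  0.004]
side blue [311.8 245.1] 105 [300 236  25  15] [ 0.627 -0.242  0.004]
side blue [226.5 277.7] 924 [213 255  30  46] [ 0.332 -0.173  0.004]
side blue [361.7 285.3] 1035 [347 264  33  46] [ 0.628 -0.446  0.004]
[ 0.38455278 -0.31799072  0.012     ]
[ 0.5509013  -0.25853947  0.012     ]
[ 0.56130963 -0.14293937  0.012     ]
[ 0.55436946 -0.33819526  0.012     ]
```

View pics/c3.png

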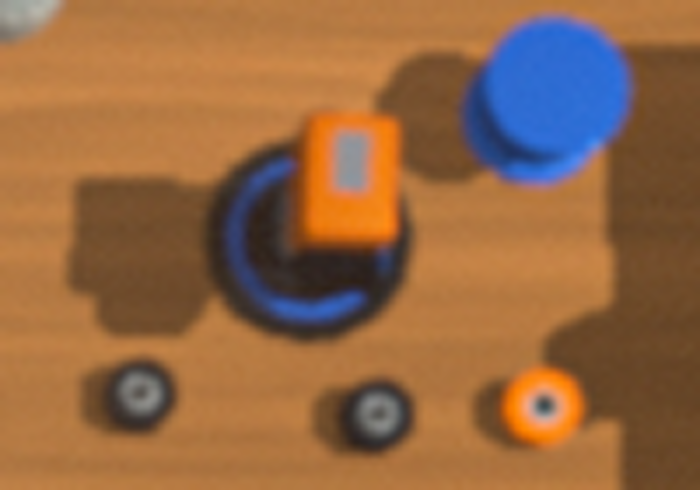

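Station: yaw about 3.9°, origin about (0.469,0.166). The gate bar, label and posts agree to about 3 mm. The scanner faces roughly −x. Now I'll go to the sheaves.

Emit:
servo_tool:
  moves:
    - {"tx":3.5,"ty":-6.75,"tz":1.25,"az":-64,"hand":60}
    - {"tx":3.5,"ty":-6.75,"tz":1.25,"az":-64,"hand":60}
    - {"tx":3.5,"ty":-6.75,"tz":1.25,"az":-64,"hand":60}
    - {"tx":3.5,"ty":-6.75,"tz":1.25,"az":-64,"hand":60}
    - {"tx":3.5,"ty":-6.75,"tz":1.25,"az":-64,"hand":60}
    - {"tx":3.5,"ty":-6.75,"tz":1.25,"az":-64,"hand":60}
    - {"tx":3.5,"ty":-6.75,"tz":1.25,"az":-64,"hand":60}
    - {"tx":3.5,"ty":-6.75,"tz":1.25,"az":-64,"hand":60}

```text
schema error: expected keys hand, tx, ty, tz, ax, ay, az
```

Emit:
servo_tool:
  moves:
    - {"tx":2.9,"ty":-8.7,"az":-7,"hand":60}
    - {"tx":2.9,"ty":-8.7,"az":-7,"hand":60}
    - {"tx":2.9,"ty":-8.7,"az":-7,"hand":60}
    - {"tx":2.9,"ty":-8.7,"az":-7,"hand":60}
    - {"tx":2.9,"ty":-8.7,"az":-7,"hand":60}
    - {"tx":2.9,"ty":-8.7,"az":-7,"hand":60}
    - {"tx":2.9,"ty":-8.7,"az":-7,"hand":60}
    - {"tx":2.9,"ty":-8.7,"az":-7,"hand":60}

```text
schema error: expected keys hand, tx, ty, tz, ax, ay, az
```

Emit:
servo_tool:
  moves:
    - {"tx":0.3,"ty":-5,"hand":60}
    - {"tx":0.3,"ty":-5,"hand":60}
    - {"tx":0.3,"ty":-5,"hand":60}
    - {"tx":0.3,"ty":-5,"hand":60}
    - {"tx":0.3,"ty":-5,"hand":60}
    - {"tx":0.3,"ty":-5,"hand":60}

```text
schema error: expected keys hand, tx, ty, tz, ax, ay, az
```

Emit:
servo_tool:
  moves:
    - {"hand":60,"tx":3.5,"ty":-6.75,"tz":1.25,"ax":0,"ay":0,"az":-64}
    - {"hand":60,"tx":3.5,"ty":-6.75,"tz":1.25,"ax":0,"ay":0,"az":-64}
    - {"hand":60,"tx":3.5,"ty":-6.75,"tz":1.25,"ax":0,"ay":0,"az":-64}
    - {"hand":60,"tx":3.5,"ty":-6.75,"tz":1.25,"ax":0,"ay":0,"az":-64}
    - {"hand":60,"tx":3.5,"ty":-6.75,"tz":1.25,"ax":0,"ay":0,"az":-64}
    - {"hand":60,"tx":3.5,"ty":-6.75,"tz":1.25,"ax":0,"ay":0,"az":-64}
    - {"hand":60,"tx":3.5,"ty":-6.75,"tz":1.25,"ax":0,"ay":0,"az":-64}
    - {"hand":60,"tx":3.5,"ty":-6.75,"tz":1.25,"ax":0,"ay":0,"az":-64}

```text
t: 0.95
tcp_pos: [0.3366, 0.2956, 0.2817]
tool_rot: [0.528, 0.471, 0.527, -0.471]
ft_force: [0.4, -0.3, 0.1]
grip_width: 0.0601
```

Emit:
servo_tool:
  moves:
    - {"hand":60,"tx":2.9,"ty":-8.7,"tz":0,"ax":0,"ay":0,"az":-7}
    - {"hand":60,"tx":2.9,"ty":-8.7,"tz":0,"ax":0,"ay":0,"az":-7}
    - {"hand":60,"tx":2.9,"ty":-8.7,"tz":0,"ax":0,"ay":0,"az":-7}
    - {"hand":60,"tx":2.9,"ty":-8.7,"tz":0,"ax":0,"ay":0,"az":-7}
    - {"hand":60,"tx":2.9,"ty":-8.7,"tz":0,"ax":0,"ay":0,"az":-7}
    - {"hand":60,"tx":2.9,"ty":-8.7,"tz":0,"ax":0,"ay":0,"az":-7}
    - {"hand":60,"tx":2.9,"ty":-8.7,"tz":0,"ax":0,"ay":0,"az":-7}
    - {"hand":60,"tx":2.9,"ty":-8.7,"tz":0,"ax":0,"ay":0,"az":-7}

```text
t: 1.75
tcp_pos: [0.452, -0.0545, 0.2806]
tool_rot: [-0.499, -0.501, -0.499, 0.501]
ft_force: [0.1, 0.6, -0.4]
grip_width: 0.0597
```

Emit:
servo_tool:
  moves:
    - {"hand":60,"tx":0.3,"ty":-5,"tz":0,"ax":0,"ay":0,"az":0}
    - {"hand":60,"tx":0.3,"ty":-5,"tz":0,"ax":0,"ay":0,"az":0}
    - {"hand":60,"tx":0.3,"ty":-5,"tz":0,"ax":0,"ay":0,"az":0}
    - {"hand":60,"tx":0.3,"ty":-5,"tz":0,"ax":0,"ay":0,"az":0}
    - {"hand":60,"tx":0.3,"ty":-5,"tz":0,"ax":0,"ay":0,"az":0}
    - {"hand":60,"tx":0.3,"ty":-5,"tz":0,"ax":0,"ay":0,"az":0}

```text
t: 2.35
tcp_pos: [0.4632, -0.251, 0.2807]
tool_rot: [0.499, 0.501, 0.5, -0.5]
ft_force: [-0.6, 0.4, 0.3]
grip_width: 0.06
```

```bash
cat >> seg.py <<'E'
def brass(z=.013,name="w"):
    s=ctrl.read_state();im=ctrl.capture("wrist");cv2.imwrite(f"pics/{name}.png",im);K,T,_=cal("wrist",s);out=[]
    for c,a,b,px in blobs(im,(15,90,90),(24,255,255),150):
        if a<3000 and .6<b[2]/b[3]<1.6: cc=b[:2]+b[2:]/2.; out.append((onz(K,T,*cc,z),cc,a))
    for p,c,a in out: print(np.round(p,4),c,a)
    return s,im,out
E
python3 - <<'E'
from seg import *
s,im,o=brass(name="w1");print(s["q"])
K,T,_=cal("wrist",s);print(T[:3,3])
for p in((.4665,-.226,.012),(.474,-.3095,.012),(.4445,-.386,.012)):print(proj(K,T,np.array(p)))
E
```

```text
[ 0.3735 -0.569   0.013 ] [200.  321.5] 565
[-7.45448065e-01 -9.96604984e-02 -1.66528449e-02  1.65536732e+00
  3.26898876e-04  8.27270803e-01]
[ 0.46480607 -0.17040439  0.423529  ]
[248.83884581 140.13476285]
[253.46992009 192.53953135]
[235.81410441 235.2483896 ]
```

View pics/w1.png

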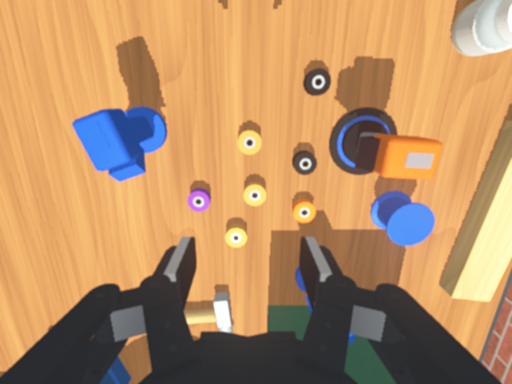

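The wrist view shows the brass sheaves at (249,143), (255,195) and (236,237), agreeing with the fixed cameras to about 3 px. I'll refine the centres.

```bash
sed -i 's/(15,90,90),(24,255,255),150/(18,80,140),(30,255,255),120/' seg.py; python3 - <<'E'
from seg import *
im=cv2.imread("pics/w1.png");hsv=cv2.cvtColor(im,cv2.COLOR_BGR2HSV);print(hsv[143,238:262].tolist(),hsv[100,250])
s=ctrl.read_state();K,T,_=cal("wrist",s)
for c,a,b,px in blobs(im,(19,80,180),(30,255,255),80):
    cc=b[:2]+b[2:]/2.;print(cc,a,b,np.round(onz(K,T,*cc,.015),4))
for c,a,b,px in blobs(im,(7,150,180),(16,255,255),500):
    if a<5000:print("orange",c,a,b)
E
```

```text
[[23, 132, 253], [24, 132, 253], [25, 133, 253], [24, 134, 253], [24, 128, 253], [23, 82, 253], [17, 18, 249], [30, 4, 238], [34, 11, 191], [13, 35, 117], [11, 111, 78], [12, 141, 74], [11, 127, 76], [12, 57, 99], [20, 13, 173], [40, 3, 238], [18, 12, 249], [23, 64, 251], [24, 119, 252], [24, 137, 252], [24, 136, 252], [24, 135, 253], [24, 135, 252], [20, 140, 249]] [ 15 140 238]
[249.5 143. ] 357 [237 131  25  24] [ 0.4678 -0.2291  0.015 ]
[482.  229.5] 491 [452 157  60 145] [ 0.8573 -0.3729  0.015 ]
[255.  195.5] 293 [243 185  24  21] [ 0.4768 -0.3128  0.015 ]
[304.5 212.5] 231 [294 203  21  19] [ 0.5582 -0.3422  0.015 ]
[236. 238.] 251 [225 228  22  20] [ 0.4454 -0.389   0.015 ]
[201. 318.] 239 [186 312  30  12] [ 0.377  -0.5584  0.015 ]
orange [407.04446978 152.72748005] 877 [374 135  69  45]
```

Emit:
servo_tool:
  moves:
    - {"hand":58,"tx":0.1,"ty":0.59,"tz":-6,"ax":0,"ay":0,"az":0}
    - {"hand":58,"tx":0.1,"ty":0.59,"tz":-6,"ax":0,"ay":0,"az":0}
    - {"hand":58,"tx":0.1,"ty":0.59,"tz":-6,"ax":0,"ay":0,"az":0}
    - {"hand":58,"tx":0.1,"ty":0.59,"tz":-6,"ax":0,"ay":0,"az":0}
    - {"hand":58,"tx":0.1,"ty":0.59,"tz":-6,"ax":0,"ay":0,"az":0}
    - {"hand":58,"tx":0.1,"ty":0.59,"tz":-6.4,"ax":0,"ay":0,"az":0}
    - {"hand":58,"tx":0.1,"ty":0.59,"tz":-6.7,"ax":0,"ay":0,"az":0}
    - {"hand":58,"tx":0.1,"ty":0.59,"tz":-6.95,"ax":0,"ay":0,"az":0}
  squeeze: 50

```text
t: 3.2
tcp_pos: [0.468, -0.2263, 0.0035]
tool_rot: [0.501, 0.5, 0.5, -0.5]
ft_force: [0.6, 0.1, -0.1]
grip_width: 0.0582
```

Emit:
servo_tool:
  moves:
    - {"hand":30,"tx":0,"ty":0,"tz":0,"ax":0,"ay":0,"az":0}
    - {"hand":30,"tx":0,"ty":0,"tz":0,"ax":0,"ay":0,"az":0}
    - {"hand":30,"tx":0,"ty":0,"tz":0,"ax":0,"ay":0,"az":0}
    - {"hand":30,"tx":0,"ty":0,"tz":0,"ax":0,"ay":0,"az":0}
    - {"hand":30,"tx":0,"ty":0,"tz":0.5,"ax":0,"ay":0,"az":0}
    - {"hand":30,"tx":0,"ty":0,"tz":1,"ax":0,"ay":0,"az":0}

```text
t: 3.8
tcp_pos: [0.467, -0.2269, 0.0436]
tool_rot: [0.5, 0.5, 0.5, -0.5]
ft_force: [0.1, 0.2, -0.1]
grip_width: 0.0335
```

```bash
python3 - <<'E'
from seg import *
for i in range(3): s=ctrl.read_state();print(s["ft_force"],s["grip_width"])
im=ctrl.capture("wrist");cv2.imwrite("pics/w2.png",im);im=ctrl.capture("top");cv2.imwrite("pics/t1.png",im)
K,T,_=cal("top")
for n in("w2","t1"):
  for c,a,b,px in blobs(cv2.imread(f"pics/{n}.png"),(17,80,140),(30,255,255),50):
    if a<2500:print(n,c,a,b)
E
```

```text
[ 0.06064016  0.20413247 -0.11879825] 0.033542018670994204
[ 0.06064016  0.20413247 -0.11879825] 0.033542018670994204
[ 0.06064016  0.20413247 -0.11879825] 0.033542018670994204
w2 [187.02564103  11.70512821] 78 [185   0   5  26]
w2 [441.24251497  38.57185629] 334 [432   0  20  76]
w2 [192.97029703  90.14851485] 101 [190  78   7  26]
w2 [ 56.17525773 119.26804124] 97 [ 52 108  10  29]
w2 [199.39149888 186.3064877 ] 447 [194 141  13  96]
w2 [428.75213675 165.41880342] 117 [422 143  13  45]
w2 [218.30892449 205.86155606] 874 [207 178  24  56]
w2 [135.23323615 240.59766764] 343 [130 210  14  65]
w2 [ 76.22333333 256.31      ] 600 [ 64 215  28  96]
w2 [ 66.71723122 275.49926362] 679 [ 55 231  25  91]
w2 [ 46.64285714 290.83333333] 84 [ 42 273  12  41]
w2 [438.62589928 310.04496403] 556 [426 281  27  55]
w2 [473.24271845 296.7961165 ] 103 [467 282  13  36]
w2 [255.16595442 311.57977208] 1404 [231 290  50  47]
w2 [283.05797101 318.        ] 69 [281 308   5  22]
w2 [211.86538462 321.5       ] 52 [210 315   5  15]
w2 [343.05120482 357.10843373] 332 [333 342  28  26]
w2 [149.01694915 361.37288136] 177 [142 352  15  21]
t1 [448.20754717  75.88679245] 53 [445  72  10  10]
t1 [347.06477733 108.49855408] 1729 [304  94  87  30]
t1 [ 51.08112324 177.99531981] 1282 [ 28 164  47  29]
t1 [220.87697307 220.24605385] 2154 [188 194  58  51]
t1 [  4.11796247 238.71313673] 373 [  0 202  12  88]
t1 [362.86153846 231.24615385] 65 [357 225  11  12]
t1 [418.2035225  279.42074364] 511 [410 242  18  73]
t1 [  1.30985915 307.28169014] 71 [  0 289   5  41]
```

View pics/w2.png

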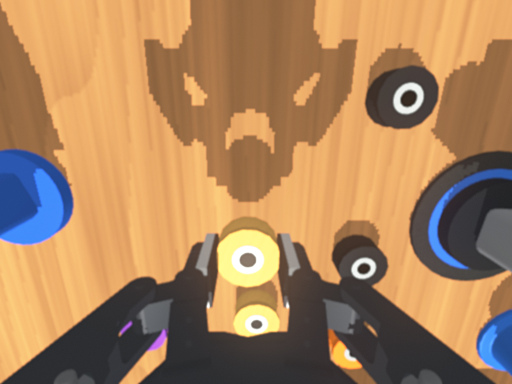

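The first sheave is held at (248,258) between the pads, so I'll carry it to the tray.

Emit:
servo_tool:
  moves:
    - {"hand":30,"tx":0,"ty":0,"tz":2.5,"ax":0,"ay":0,"az":0}
    - {"hand":30,"tx":0,"ty":0,"tz":2.5,"ax":0,"ay":0,"az":0}
    - {"hand":30,"tx":0,"ty":6,"tz":5.2,"ax":0,"ay":0,"az":0}
    - {"hand":30,"tx":0,"ty":6,"tz":5.2,"ax":0,"ay":0,"az":0}
    - {"hand":30,"tx":0,"ty":6,"tz":5.2,"ax":0,"ay":0,"az":0}
    - {"hand":30,"tx":0,"ty":6,"tz":5.2,"ax":0,"ay":0,"az":0}
    - {"hand":30,"tx":0,"ty":6,"tz":5.2,"ax":0,"ay":0,"az":0}
    - {"hand":30,"tx":0,"ty":6,"tz":5.2,"ax":0,"ay":0,"az":0}

```text
t: 4.7
tcp_pos: [0.4678, 0.0162, 0.2533]
tool_rot: [0.501, 0.5, 0.5, -0.498]
ft_force: [-0.2, -0.9, -0.7]
grip_width: 0.0342
```

Emit:
servo_tool:
  moves:
    - {"hand":30,"tx":-0.2,"ty":7.3,"tz":0,"ax":0,"ay":0,"az":0}
    - {"hand":30,"tx":-0.2,"ty":7.3,"tz":0,"ax":0,"ay":0,"az":0}
    - {"hand":30,"tx":-0.2,"ty":7.3,"tz":0,"ax":0,"ay":0,"az":0}
    - {"hand":30,"tx":-0.2,"ty":7.3,"tz":0,"ax":0,"ay":0,"az":0}
    - {"hand":30,"tx":-0.2,"ty":7.3,"tz":0,"ax":0,"ay":0,"az":0}
    - {"hand":30,"tx":-0.2,"ty":7.3,"tz":0,"ax":0,"ay":0,"az":0}

```text
t: 5.3
tcp_pos: [0.4591, 0.307, 0.2501]
tool_rot: [0.5, 0.5, 0.5, -0.5]
ft_force: [1.1, -0.6, -1.1]
grip_width: 0.0341
```

Emit:
servo_tool:
  moves:
    - {"hand":30,"tx":0,"ty":0,"tz":-2.5,"ax":0,"ay":0,"az":0}
    - {"hand":30,"tx":0,"ty":0,"tz":-2.5,"ax":0,"ay":0,"az":0}
    - {"hand":30,"tx":0,"ty":0,"tz":-3.1,"ax":0,"ay":0,"az":0}
    - {"hand":30,"tx":0,"ty":0,"tz":-3.45,"ax":0,"ay":0,"az":0}
    - {"hand":30,"tx":0,"ty":0,"tz":-3.45,"ax":0,"ay":0,"az":0}

```text
t: 5.8
tcp_pos: [0.4588, 0.3043, 0.1115]
tool_rot: [-0.5, -0.499, -0.5, 0.501]
ft_force: [1.3, 0.5, -0.9]
grip_width: 0.0341
```

Emit:
servo_tool:
  moves:
    - {"hand":58,"tx":0,"ty":0,"tz":0,"ax":0,"ay":0,"az":0}
    - {"hand":58,"tx":0,"ty":0,"tz":0,"ax":0,"ay":0,"az":0}
    - {"hand":58,"tx":0,"ty":0,"tz":0,"ax":0,"ay":0,"az":0}
    - {"hand":58,"tx":0,"ty":0,"tz":1,"ax":0,"ay":0,"az":0}
    - {"hand":58,"tx":0,"ty":0,"tz":2,"ax":0,"ay":0,"az":0}
    - {"hand":58,"tx":0,"ty":0,"tz":3,"ax":0,"ay":0,"az":0}
    - {"hand":58,"tx":0,"ty":0,"tz":3.5,"ax":0,"ay":0,"az":0}

```text
t: 6.5
tcp_pos: [0.4607, 0.3053, 0.2582]
tool_rot: [0.501, 0.502, 0.499, -0.498]
ft_force: [0.1, -0.7, 0.7]
grip_width: 0.058
```

Emit:
servo_tool:
  moves:
    - {"hand":58,"tx":0.2,"ty":-10,"tz":0,"ax":0,"ay":0,"az":0}
    - {"hand":58,"tx":0.2,"ty":-10,"tz":0,"ax":0,"ay":0,"az":0}
    - {"hand":58,"tx":0.2,"ty":-10,"tz":0,"ax":0,"ay":0,"az":0}
    - {"hand":58,"tx":0.2,"ty":-10,"tz":0,"ax":0,"ay":0,"az":0}
    - {"hand":58,"tx":0.2,"ty":-10,"tz":0,"ax":0,"ay":0,"az":0}
    - {"hand":58,"tx":0.2,"ty":-10,"tz":0,"ax":0,"ay":0,"az":0}
    - {"hand":58,"tx":0.2,"ty":-10,"tz":0,"ax":0,"ay":0,"az":0}
    - {"hand":58,"tx":0.2,"ty":-10,"tz":0,"ax":0,"ay":0,"az":0}

```text
t: 7.3
tcp_pos: [0.4674, -0.0972, 0.2544]
tool_rot: [0.501, 0.5, 0.499, -0.5]
ft_force: [0.7, 0.4, -0.3]
grip_width: 0.0577
```

Emit:
servo_tool:
  moves:
    - {"hand":58,"tx":0.2,"ty":-4.5,"tz":0,"ax":0,"ay":0,"az":0}
    - {"hand":58,"tx":0.2,"ty":-4.5,"tz":0,"ax":0,"ay":0,"az":0}
    - {"hand":58,"tx":0.2,"ty":-4.5,"tz":0,"ax":0,"ay":0,"az":0}
    - {"hand":58,"tx":0.2,"ty":-4.5,"tz":0,"ax":0,"ay":0,"az":0}
    - {"hand":58,"tx":0.2,"ty":-4.5,"tz":0,"ax":0,"ay":0,"az":0}

```text
t: 7.8
tcp_pos: [0.4751, -0.2789, 0.2533]
tool_rot: [-0.499, -0.501, -0.499, 0.501]
ft_force: [-0.1, 0.7, -0.9]
grip_width: 0.0582
```

```bash
python3 - <<'E'
from seg import *
s,im,o=brass(.015,"w3")
im=ctrl.capture("top");cv2.imwrite("pics/t3.png",im);K,T,_=cal("top")
for c,a,b,px in blobs(im,(16,60,140),(30,255,255),30):
    if a<800:print("top",c,a,np.round(onz(K,T,*c,.012),3),np.round(onz(K,T,*c,.12),3))
E
```

```text
[ 0.4758 -0.3128  0.015 ] [247. 183.] 376
[ 0.5571 -0.343   0.015 ] [301. 202.] 293
[ 0.4451 -0.3894  0.015 ] [227.5 230. ] 318
[ 0.3861 -0.5548  0.015 ] [196.5 315. ] 263
top [496.07027027  49.93513514] 185 [ 1.105 -0.908  0.012] [ 1.044 -0.838  0.12 ]
top [448.39655172  76.42241379] 116 [ 1.    -0.724  0.012] [ 0.948 -0.669  0.12 ]
top [498.6746988   92.21686747] 83 [ 0.94  -0.9    0.012] [ 0.892 -0.831  0.12 ]
top [498.33333333 110.72868217] 129 [ 0.87  -0.891  0.012] [ 0.828 -0.823  0.12 ]
top [321.453125 167.796875] 64 [ 0.661 -0.254  0.012] [ 0.635 -0.235  0.12 ]
top [  3.58270106 247.84066768] 659 [0.386 0.816 0.012] [0.381 0.751 0.12 ]
top [149.50526316 222.90526316] 95 [0.469 0.334 0.012] [0.458 0.306 0.12 ]
top [418.29357798 279.30825688] 545 [ 0.282 -0.564  0.012] [ 0.285 -0.521  0.12 ]
```

Emit:
servo_tool:
  moves:
    - {"hand":58,"tx":0,"ty":-0.82,"tz":-5,"ax":0,"ay":0,"az":0}
    - {"hand":58,"tx":0,"ty":-0.82,"tz":-5,"ax":0,"ay":0,"az":0}
    - {"hand":58,"tx":0,"ty":-0.82,"tz":-5,"ax":0,"ay":0,"az":0}
    - {"hand":58,"tx":0,"ty":-0.82,"tz":-5,"ax":0,"ay":0,"az":0}
    - {"hand":58,"tx":0,"ty":-0.82,"tz":-5.4,"ax":0,"ay":0,"az":0}
    - {"hand":58,"tx":0,"ty":-0.82,"tz":-5.9,"ax":0,"ay":0,"az":0}
    - {"hand":58,"tx":0,"ty":-0.82,"tz":-6.25,"ax":0,"ay":0,"az":0}

```text
t: 8.6
tcp_pos: [0.4755, -0.3063, 0.0024]
tool_rot: [0.5, 0.5, 0.501, -0.5]
ft_force: [0.3, 0.5, -0.2]
grip_width: 0.058
```

Emit:
servo_tool:
  moves:
    - {"hand":30,"tx":0,"ty":0,"tz":0,"ax":0,"ay":0,"az":0}
    - {"hand":30,"tx":0,"ty":0,"tz":0,"ax":0,"ay":0,"az":0}
    - {"hand":30,"tx":0,"ty":0,"tz":0,"ax":0,"ay":0,"az":0}
    - {"hand":30,"tx":0,"ty":0,"tz":0,"ax":0,"ay":0,"az":0}
    - {"hand":30,"tx":0,"ty":0,"tz":1.25,"ax":0,"ay":0,"az":0}
    - {"hand":30,"tx":0,"ty":0,"tz":2.5,"ax":0,"ay":0,"az":0}
    - {"hand":30,"tx":0,"ty":0,"tz":3.75,"ax":0,"ay":0,"az":0}
    - {"hand":30,"tx":0,"ty":0,"tz":5,"ax":0,"ay":0,"az":0}

```text
t: 9.4
tcp_pos: [0.4753, -0.3077, 0.2061]
tool_rot: [0.5, 0.5, 0.499, -0.5]
ft_force: [0.8, -0.6, -1.4]
grip_width: 0.034
```

Emit:
servo_tool:
  moves:
    - {"hand":30,"tx":0,"ty":9,"tz":1.3,"ax":0,"ay":0,"az":0}
    - {"hand":30,"tx":0,"ty":9,"tz":1.3,"ax":0,"ay":0,"az":0}
    - {"hand":30,"tx":0,"ty":9,"tz":1.3,"ax":0,"ay":0,"az":0}
    - {"hand":30,"tx":0,"ty":9,"tz":1.3,"ax":0,"ay":0,"az":0}
    - {"hand":30,"tx":0,"ty":9,"tz":1.3,"ax":0,"ay":0,"az":0}
    - {"hand":30,"tx":0,"ty":9,"tz":1.3,"ax":0,"ay":0,"az":0}
    - {"hand":30,"tx":0,"ty":9,"tz":1.3,"ax":0,"ay":0,"az":0}
    - {"hand":30,"tx":0,"ty":9,"tz":1.3,"ax":0,"ay":0,"az":0}

```text
t: 10.2
tcp_pos: [0.4753, 0.0561, 0.2572]
tool_rot: [0.501, 0.5, 0.5, -0.498]
ft_force: [-0.2, -0.7, -1.6]
grip_width: 0.0337
```

Emit:
servo_tool:
  moves:
    - {"hand":30,"tx":-0.31,"ty":5,"tz":0,"ax":0,"ay":0,"az":0}
    - {"hand":30,"tx":-0.31,"ty":5,"tz":0,"ax":0,"ay":0,"az":0}
    - {"hand":30,"tx":-0.31,"ty":5,"tz":0,"ax":0,"ay":0,"az":0}
    - {"hand":30,"tx":-0.31,"ty":5,"tz":0,"ax":0,"ay":0,"az":0}
    - {"hand":30,"tx":-0.31,"ty":5,"tz":0,"ax":0,"ay":0,"az":0}
    - {"hand":30,"tx":-0.31,"ty":5,"tz":-1.25,"ax":0,"ay":0,"az":0}
    - {"hand":30,"tx":-0.31,"ty":5,"tz":-2.5,"ax":0,"ay":0,"az":0}
    - {"hand":30,"tx":-0.31,"ty":5,"tz":-3,"ax":0,"ay":0,"az":0}

```text
t: 11.0
tcp_pos: [0.461, 0.251, 0.1306]
tool_rot: [-0.499, -0.498, -0.501, 0.502]
ft_force: [-0.3, 0.5, -0.9]
grip_width: 0.0339
```

Emit:
servo_tool:
  moves:
    - {"hand":30,"tx":0,"ty":0,"tz":-0.4,"ax":0,"ay":0,"az":0}
    - {"hand":30,"tx":0,"ty":0,"tz":-0.6,"ax":0,"ay":0,"az":0}
    - {"hand":58,"tx":0,"ty":0,"tz":-0.6,"ax":0,"ay":0,"az":0}
    - {"hand":58,"tx":0,"ty":0,"tz":-0.6,"ax":0,"ay":0,"az":0}
    - {"hand":58,"tx":0,"ty":0,"tz":-0.6,"ax":0,"ay":0,"az":0}
    - {"hand":58,"tx":0,"ty":0,"tz":0.6,"ax":0,"ay":0,"az":0}
    - {"hand":58,"tx":0,"ty":0,"tz":1.8,"ax":0,"ay":0,"az":0}
    - {"hand":58,"tx":0,"ty":0,"tz":3,"ax":0,"ay":0,"az":0}

```text
t: 11.8
tcp_pos: [0.4628, 0.2519, 0.257]
tool_rot: [-0.5, -0.5, -0.5, 0.5]
ft_force: [0.7, -0.9, 0.2]
grip_width: 0.0581
```

Emit:
servo_tool:
  moves:
    - {"hand":58,"tx":-0.4,"ty":-10,"tz":0,"ax":0,"ay":0,"az":0}
    - {"hand":58,"tx":-0.4,"ty":-10,"tz":0,"ax":0,"ay":0,"az":0}
    - {"hand":58,"tx":-0.4,"ty":-10,"tz":0,"ax":0,"ay":0,"az":0}
    - {"hand":58,"tx":-0.4,"ty":-10,"tz":0,"ax":0,"ay":0,"az":0}
    - {"hand":58,"tx":-0.4,"ty":-10,"tz":0,"ax":0,"ay":0,"az":0}
    - {"hand":58,"tx":-0.4,"ty":-10,"tz":0,"ax":0,"ay":0,"az":0}
    - {"hand":58,"tx":-0.4,"ty":-10,"tz":0,"ax":0,"ay":0,"az":0}
    - {"hand":58,"tx":-0.4,"ty":-10,"tz":0,"ax":0,"ay":0,"az":0}

```text
t: 12.6
tcp_pos: [0.4466, -0.1498, 0.2557]
tool_rot: [0.5, 0.5, 0.499, -0.5]
ft_force: [0.9, 0.4, -0.1]
grip_width: 0.0581
```

Emit:
servo_tool:
  moves:
    - {"hand":58,"tx":0,"ty":-4.8,"tz":0,"ax":0,"ay":0,"az":0}
    - {"hand":58,"tx":0,"ty":-4.8,"tz":0,"ax":0,"ay":0,"az":0}
    - {"hand":58,"tx":0,"ty":-4.8,"tz":0,"ax":0,"ay":0,"az":0}
    - {"hand":58,"tx":0,"ty":-4.8,"tz":0,"ax":0,"ay":0,"az":0}
    - {"hand":58,"tx":0,"ty":-4.8,"tz":0,"ax":0,"ay":0,"az":0}

```text
t: 13.1
tcp_pos: [0.4459, -0.3442, 0.2539]
tool_rot: [-0.498, -0.501, -0.499, 0.501]
ft_force: [-0.7, 1.1, -0.8]
grip_width: 0.0579
```

```bash
python3 - <<'E'
from seg import *
s,im,o=brass(.015,"w4");print(s["tcp_pos"])
im=ctrl.capture("top");cv2.imwrite("pics/t4.png",im);K,T,_=cal("top")
for c,a,b,px in blobs(im,(16,60,140),(30,255,255),30):
    if a<300 and c[0]<400:print("top",c,a,np.round(onz(K,T,*c,.012),3),np.round(onz(K,T,*c,.12),3))
E
```

```text
[ 0.558  -0.3419  0.015 ] [325.  158.5] 331
[ 0.4448 -0.3889  0.015 ] [246. 190.] 369
[ 0.44589132 -0.34422647  0.25387222]
top [321.46268657 167.80597015] 67 [ 0.661 -0.254  0.012] [ 0.635 -0.235  0.12 ]
top [346.95121951 197.68292683] 41 [ 0.555 -0.338  0.012] [ 0.538 -0.313  0.12 ]
top [164.18888889 221.3       ] 180 [0.475 0.284 0.012] [0.463 0.261 0.12 ]
```

Emit:
servo_tool:
  moves:
    - {"hand":58,"tx":0,"ty":-1.15,"tz":-5,"ax":0,"ay":0,"az":0}
    - {"hand":58,"tx":0,"ty":-1.15,"tz":-5,"ax":0,"ay":0,"az":0}
    - {"hand":58,"tx":0,"ty":-1.15,"tz":-5,"ax":0,"ay":0,"az":0}
    - {"hand":58,"tx":0,"ty":-1.15,"tz":-5,"ax":0,"ay":0,"az":0}
    - {"hand":58,"tx":0,"ty":-1.15,"tz":-5.4,"ax":0,"ay":0,"az":0}
    - {"hand":58,"tx":0,"ty":-1.15,"tz":-5.9,"ax":0,"ay":0,"az":0}
    - {"hand":58,"tx":0,"ty":-1.15,"tz":-6.25,"ax":0,"ay":0,"az":0}

```text
t: 13.9
tcp_pos: [0.4471, -0.3839, 0.0042]
tool_rot: [0.5, 0.5, 0.501, -0.5]
ft_force: [0.1, 0.2, -0.4]
grip_width: 0.0579
```

Emit:
servo_tool:
  moves:
    - {"hand":30,"tx":0,"ty":0,"tz":0,"ax":0,"ay":0,"az":0}
    - {"hand":30,"tx":0,"ty":0,"tz":0,"ax":0,"ay":0,"az":0}
    - {"hand":30,"tx":0,"ty":0,"tz":0,"ax":0,"ay":0,"az":0}
    - {"hand":30,"tx":0,"ty":0,"tz":0,"ax":0,"ay":0,"az":0}
    - {"hand":30,"tx":0,"ty":0,"tz":1.25,"ax":0,"ay":0,"az":0}
    - {"hand":30,"tx":0,"ty":0,"tz":2.5,"ax":0,"ay":0,"az":0}
    - {"hand":30,"tx":0,"ty":0,"tz":3.75,"ax":0,"ay":0,"az":0}
    - {"hand":30,"tx":0,"ty":0,"tz":5,"ax":0,"ay":0,"az":0}

```text
t: 14.7
tcp_pos: [0.447, -0.3854, 0.2082]
tool_rot: [0.5, 0.5, 0.499, -0.5]
ft_force: [1.1, -0.5, -1.7]
grip_width: 0.0336
```

```bash
python3 - <<'E'
from seg import *
im=ctrl.capture("top");cv2.imwrite("pics/t5.png",im);K,T,_=cal("top")
for c,a,b,px in blobs(im,(16,60,140),(30,255,255),30):
    if a<300 and c[0]<400:print("top",c,a,b,np.round(onz(K,T,*c,.12),3))
im=im[190:250,100:260];cv2.imwrite("pics/t5c.png",cv2.resize(im,None,fx=4,fy=4))
E
```

```text
top [321.12676056 167.74647887] 71 [315 158  11  15] [ 0.635 -0.234  0.12 ]
top [346.95348837 197.55813953] 43 [343 193   9  10] [ 0.538 -0.313  0.12 ]
top [164.17679558 221.29834254] 181 [154 216  21  12] [0.463 0.261 0.12 ]
```

View pics/t5c.png

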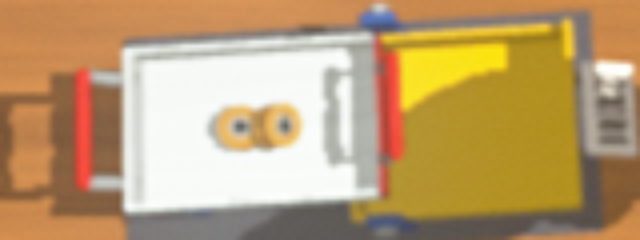

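Both placed sheaves are in the tray at crop (240,128) and (285,125). Sheave 1 has been knocked a few cm towards the gate, so I'll put the third at the handle end.

Emit:
servo_tool:
  moves:
    - {"hand":30,"tx":0.1,"ty":9,"tz":1.2,"ax":0,"ay":0,"az":0}
    - {"hand":30,"tx":0.1,"ty":9,"tz":1.2,"ax":0,"ay":0,"az":0}
    - {"hand":30,"tx":0.1,"ty":9,"tz":1.2,"ax":0,"ay":0,"az":0}
    - {"hand":30,"tx":0.1,"ty":9,"tz":1.2,"ax":0,"ay":0,"az":0}
    - {"hand":30,"tx":0.1,"ty":9,"tz":1.2,"ax":0,"ay":0,"az":0}
    - {"hand":30,"tx":0.1,"ty":9,"tz":1.2,"ax":0,"ay":0,"az":0}
    - {"hand":30,"tx":0.1,"ty":9,"tz":1.2,"ax":0,"ay":0,"az":0}
    - {"hand":30,"tx":0.1,"ty":9,"tz":1.2,"ax":0,"ay":0,"az":0}

```text
t: 15.55
tcp_pos: [0.451, -0.0218, 0.255]
tool_rot: [0.502, 0.5, 0.5, -0.498]
ft_force: [0.0, 1.1, -0.8]
grip_width: 0.0339
```

Emit:
servo_tool:
  moves:
    - {"hand":30,"tx":0.18,"ty":8.5,"tz":0,"ax":0,"ay":0,"az":0}
    - {"hand":30,"tx":0.18,"ty":8.5,"tz":0,"ax":0,"ay":0,"az":0}
    - {"hand":30,"tx":0.18,"ty":8.5,"tz":0,"ax":0,"ay":0,"az":0}
    - {"hand":30,"tx":0.18,"ty":8.5,"tz":0,"ax":0,"ay":0,"az":0}
    - {"hand":30,"tx":0.18,"ty":8.5,"tz":0,"ax":0,"ay":0,"az":0}
    - {"hand":30,"tx":0.18,"ty":8.5,"tz":0,"ax":0,"ay":0,"az":0}
    - {"hand":30,"tx":0.18,"ty":8.5,"tz":0,"ax":0,"ay":0,"az":0}
    - {"hand":30,"tx":0.18,"ty":8.5,"tz":0,"ax":0,"ay":0,"az":0}

```text
t: 16.35
tcp_pos: [0.4578, 0.3181, 0.2527]
tool_rot: [0.501, 0.499, 0.501, -0.499]
ft_force: [-0.0, 0.2, -1.7]
grip_width: 0.0333
```

```bash
python3 - <<'E'
from seg import *
s=ctrl.read_state();im=ctrl.capture("wrist");cv2.imwrite("pics/w6.png",im);print(s["tcp_pos"],s["grip_width"])
K,T,_=cal("wrist",s);print(T[:3,3])
for c,a,b,px in blobs(im,(17,60,140),(30,255,255),200):
    if a<8000:print(c,a,b,np.round(onz(K,T,*c,.12),3))
E
```

```text
[0.45781358 0.31813959 0.25267603] 0.033277146966141466
[0.4588912  0.39885869 0.39544777]
[253.82333333 214.45666667] 300 [238 207  34  23] [0.466 0.28  0.12 ]
[247.27644122 257.1629596 ] 2203 [217 230  61  57] [0.459 0.226 0.12 ]
[258.25475285 320.70342205] 263 [233 317  51   8] [0.474 0.133 0.12 ]
```

View pics/w6.png

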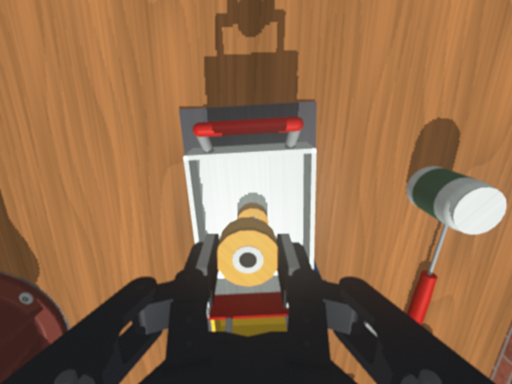

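Emit:
servo_tool:
  moves:
    - {"hand":30,"tx":0,"ty":0,"tz":-2.5,"ax":0,"ay":0,"az":0}
    - {"hand":30,"tx":0,"ty":0,"tz":-2.5,"ax":0,"ay":0,"az":0}
    - {"hand":30,"tx":0,"ty":0,"tz":-3.1,"ax":0,"ay":0,"az":0}
    - {"hand":30,"tx":0,"ty":0,"tz":-3.52,"ax":0,"ay":0,"az":0}
    - {"hand":30,"tx":0,"ty":0,"tz":-3.52,"ax":0,"ay":0,"az":0}

```text
t: 16.9
tcp_pos: [0.4577, 0.3127, 0.1108]
tool_rot: [-0.499, -0.5, -0.5, 0.501]
ft_force: [-0.9, -0.4, -1.0]
grip_width: 0.0337
```

Emit:
servo_tool:
  moves:
    - {"hand":58,"tx":0,"ty":0,"tz":0,"ax":0,"ay":0,"az":0}
    - {"hand":58,"tx":0,"ty":0,"tz":0,"ax":0,"ay":0,"az":0}
    - {"hand":58,"tx":0,"ty":0,"tz":0,"ax":0,"ay":0,"az":0}
    - {"hand":58,"tx":0,"ty":0,"tz":1.2,"ax":0,"ay":0,"az":0}
    - {"hand":58,"tx":0,"ty":0,"tz":2.4,"ax":0,"ay":0,"az":0}
    - {"hand":58,"tx":0,"ty":0,"tz":3.6,"ax":0,"ay":0,"az":0}
    - {"hand":58,"tx":0,"ty":0,"tz":4.4,"ax":0,"ay":0,"az":0}

```text
t: 17.6
tcp_pos: [0.4589, 0.3146, 0.293]
tool_rot: [0.501, 0.501, 0.499, -0.499]
ft_force: [0.7, 0.4, -0.4]
grip_width: 0.0583
```

Emit:
servo_tool:
  moves:
    - {"hand":70,"tx":0.2,"ty":-10,"tz":0.5,"ax":0,"ay":0,"az":0}
    - {"hand":70,"tx":0.2,"ty":-10,"tz":0.5,"ax":0,"ay":0,"az":0}
    - {"hand":70,"tx":0.2,"ty":-10,"tz":0.5,"ax":0,"ay":0,"az":0}
    - {"hand":70,"tx":0.2,"ty":-10,"tz":0.5,"ax":0,"ay":0,"az":0}
    - {"hand":70,"tx":0.2,"ty":-10,"tz":0.5,"ax":0,"ay":0,"az":0}
    - {"hand":70,"tx":0.2,"ty":-10,"tz":0.5,"ax":0,"ay":0,"az":0}
    - {"hand":70,"tx":0.2,"ty":-10,"tz":0.5,"ax":0,"ay":0,"az":0}
    - {"hand":70,"tx":0.2,"ty":-10,"tz":0.5,"ax":0,"ay":0,"az":0}

```text
t: 18.4
tcp_pos: [0.466, -0.0871, 0.3094]
tool_rot: [0.501, 0.5, 0.499, -0.5]
ft_force: [1.3, 0.2, 0.5]
grip_width: 0.07
```

```bash
python3 - <<'E'
from seg import *
s=ctrl.read_state();im=ctrl.capture("wrist");cv2.imwrite("pics/w7.png",im);print(s["tcp_pos"],s["q"])
K,T,_=cal("wrist",s);print("cam",T[:3,3])
im=ctrl.capture("top");cv2.imwrite("pics/t7.png",im);K,T,_=cal("top")
for c,a,b,px in blobs(im,(16,60,140),(30,255,255),30):
    if a<400 and c[0]<400:print("top",c,a,b,np.round(onz(K,T,*c,.12),3))
a=cv2.resize(im[135:250,100:390],(790,313));w=cv2.resize(cv2.imread("pics/w7.png"),(376,282));cv2.imwrite("pics/m7.png",np.vstack([a,np.hstack([w,np.zeros((282,414,3),np.uint8)])]))
E
```

```text
[ 0.46598523 -0.08713164  0.30937635] [-4.61760888e-01 -2.46083184e-01 -9.44546903e-02  1.72062493e+00
  6.29756626e-06  1.10928346e+00]
cam [ 0.46713568 -0.00618238  0.45201774]
top [347.02777778 197.97222222] 36 [343 193   9  10] [ 0.537 -0.313  0.12 ]
top [  0.7826087  208.63043478] 46 [  0 201   4  22] [0.503 0.773 0.12 ]
top [162.30973451 221.67256637] 113 [154 216  22  12] [0.462 0.266 0.12 ]
top [146.97260274 223.21917808] 73 [142 218  12  11] [0.457 0.314 0.12 ]
```

View pics/m7.png

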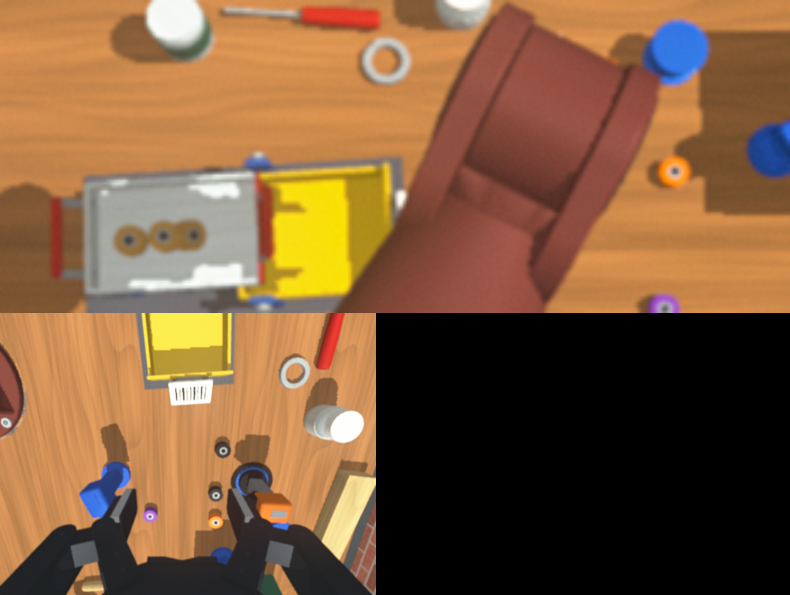

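Three brass sheaves are in the tray and none are left on the bench, and everything else looks undisturbed. Now the scanner: turn the jaws to +y and hover over it.

Emit:
servo_tool:
  moves:
    - {"hand":70,"tx":2.5,"ty":-3.3,"tz":0,"ax":0,"ay":0,"az":90}
    - {"hand":70,"tx":2.5,"ty":-3.3,"tz":0,"ax":0,"ay":0,"az":90}
    - {"hand":70,"tx":2.5,"ty":-3.3,"tz":0,"ax":0,"ay":0,"az":90}
    - {"hand":70,"tx":2.5,"ty":-3.3,"tz":0,"ax":0,"ay":0,"az":90}
    - {"hand":70,"tx":2.5,"ty":-3.3,"tz":0,"ax":0,"ay":0,"az":90}
    - {"hand":70,"tx":2.5,"ty":-3.3,"tz":0,"ax":0,"ay":0,"az":90}
    - {"hand":70,"tx":2.5,"ty":-3.3,"tz":0,"ax":0,"ay":0,"az":90}
    - {"hand":70,"tx":2.5,"ty":-3.3,"tz":0,"ax":0,"ay":0,"az":90}

```text
t: 19.3
tcp_pos: [0.5665, -0.2166, 0.3089]
tool_rot: [0.696, 0.128, 0.695, -0.128]
ft_force: [0.4, -0.2, 0.3]
grip_width: 0.07
```

Emit:
servo_tool:
  moves:
    - {"hand":70,"tx":0,"ty":0,"tz":0,"ax":0,"ay":0,"az":21.3}
    - {"hand":70,"tx":0,"ty":0,"tz":0,"ax":0,"ay":0,"az":21.3}
    - {"hand":70,"tx":0,"ty":0,"tz":0,"ax":0,"ay":0,"az":21.3}
    - {"hand":70,"tx":0,"ty":0,"tz":0,"ax":0,"ay":0,"az":21.3}

```text
t: 19.7
tcp_pos: [0.5664, -0.2166, 0.3089]
tool_rot: [0.707, -0.001, 0.707, 0.001]
ft_force: [0.0, -0.4, 0.7]
grip_width: 0.0699
```

```bash
python3 - <<'E'
from seg import *
s=ctrl.read_state();im=ctrl.capture("wrist");cv2.imwrite("pics/w8.png",im);print(s["tcp_pos"],s["q"])
K,T,_=cal("wrist",s);print("cam",T[:3,3])
for nm,lo,hi in(("or",(7,150,120),(16,255,255)),("blue",(100,150,20),(130,255,255))):
  for c,a,b,px in blobs(im,lo,hi,150):
    if a<20000: print(nm,c,a,b,np.round(onz(K,T,*c,.004 if nm=="blue" else .137),3))
w=np.array(cv2.imread("pics/w7.png"))
E
```

```text
[ 0.56643377 -0.21657842  0.30893289] [-5.80630643e-01  1.59028443e-01  2.98865486e-01  1.71011761e+00
  1.09238421e-04 -5.82723739e-01]
cam [ 0.48580343 -0.2178079   0.45160185]
or [173.02834008 145.4534413 ] 247 [158 133  28  27] [ 0.535 -0.304  0.137]
or [237.66959707 223.55970696] 1365 [220 198  37  52] [ 0.635 -0.23   0.137]
blue [ 66.90809879 173.13842619] 3482 [ 15 143 102  64] [ 0.604 -0.526  0.004]
blue [231.33870968 182.38709677] 186 [218 173  37  32] [ 0.619 -0.245  0.004]
blue [171.54147675 231.05742935] 1097 [150 211  46  42] [ 0.713 -0.357  0.004]
```

View pics/w8.png

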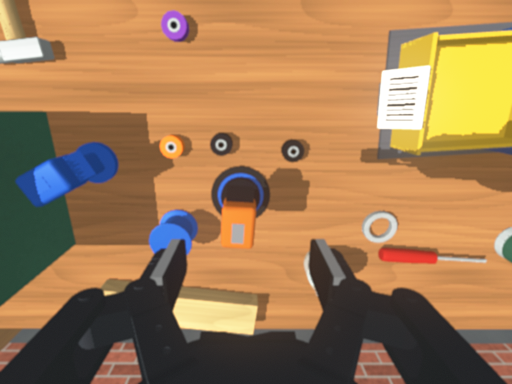

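The wrist picture shows the orange head at (238,224), its LED at (238,232), the pad around (240,191) and the label at (404,98). I'll measure head yaw, head centre and pad centre.

```bash
python3 - <<'E'
from seg import *
w=cv2.imread("pics/w8.png");s=ctrl.read_state();K,T,_=cal("wrist",s)
t=cv2.imread("pics/top0.png");Kt,Tt,_=cal("top")
for n,im,k,tt,(x0,y0,x1,y1) in(("w",w,K,T,(205,190,275,260)),("t",t,Kt,Tt,(300,145,335,185))):
    m=np.zeros(im.shape[:2],np.uint8);m[y0:y1,x0:x1]=cv2.inRange(cv2.cvtColor(im,cv2.COLOR_BGR2HSV),(4,130,60),(17,255,255))[y0:y1,x0:x1]
    if n=="t": m=m&cv2.inRange(cv2.cvtColor(im,cv2.COLOR_BGR2HSV),(4,195,60),(17,255,255))
    px=np.argwhere(m)[:,::-1]
    h=cv2.convexHull(px.astype(np.float32));a=cv2.approxPolyDP(h,2.5,True)[:,0]
    P=np.array([onz(k,tt,*p,.137)[:2] for p in h[:,0]],np.float32);r=cv2.minAreaRect(P*1000);print(n,"rect",np.round(r[0],1),np.round(r[1],1),r[2]);
    for p in a: print(n,p,np.round(onz(k,tt,*p,.137)[:2],4))
# blue ring & dark pad
    mb=np.zeros(im.shape[:2],np.uint8);X=(205,160,278,222) if n=="w" else (295,155,335,195)
    mb[X[1]:X[3],X[0]:X[2]]=cv2.inRange(cv2.cvtColor(im,cv2.COLOR_BGR2HSV),(100,120,30),(130,255,255))[X[1]:X[3],X[0]:X[2]]
    p=np.array([onz(k,tt,*q,.004)[:2] for q in np.argwhere(mb)[:,::-1]]);A=np.c_[2*p,np.ones(len(p))]
    c=np.linalg.lstsq(A,(p**2).sum(1),rcond=None)[0];print(n,"ring",len(p),c[:2],np.sqrt(c[2]+c[:2]@c[:2]))
    g=cv2.cvtColor(im,cv2.COLOR_BGR2HSV)[:,:,2]
    md=np.zeros_like(g);md[X[1]:X[3],X[0]:X[2]]=((g<60)[X[1]:X[3],X[0]:X[2]])*255
    q=cv2.morphologyEx(md,cv2.MORPH_OPEN,np.ones((3,3)));hh=cv2.convexHull(np.argwhere(q)[:,::-1].astype(np.float32))
    P=np.array([onz(k,tt,*z,.004)[:2] for z in hh[:,0]],np.float32);print(n,"pad circle",cv2.minEnclosingCircle(P))
# label from w8 and top0
m=cv2.inRange(cv2.cvtColor(w,cv2.COLOR_BGR2HSV),(0,0,170),(180,60,255));m[:,:370]=0;m[:,440:]=0;m[140:]=0;m[:55]=0
m=cv2.morphologyEx(m,cv2.MORPH_CLOSE,np.ones((5,5)));h=cv2.convexHull(np.argwhere(m)[:,::-1].astype(np.float32));r=cv2.minAreaRect(h);print("label px",r)
L,e=tri(ray(K,T,*r[0]),ray(Kt,Tt,252.5,217.1));print("label",L,e,onz(K,T,*r[0],.078))
a=cv2.approxPolyDP(h,5,True)[:,0]
for p in a:print(p)
E
```

```text
w rect [ 638.1 -228.3] [97.4 92.5] 0.027719972655177116
w [274. 259.] [ 0.6867 -0.1821]
w [205. 259.] [ 0.6868 -0.2745]
w [205. 190.] [ 0.5894 -0.2697]
w [274. 190.] [ 0.5894 -0.1851]
w ring 331 [ 0.64264387 -0.23055495] 0.03724889840880096
w pad circle ((0.6368623375892639, -0.20186634361743927), 0.004648708272725344)
t rect [ 638.7 -224.8] [44.3 62. ] 88.23048400878906
t [326. 173.] [ 0.6138 -0.2463]
t [312. 173.] [ 0.6138 -0.2021]
t [315. 156.] [ 0.669 -0.213]
t [326. 157.] [ 0.6658 -0.2479]
t ring 73 [ 0.64183023 -0.22769648] 0.03760590136736231
t pad circle ((0.6367745399475098, -0.23174044489860535), 0.03755586966872215)
label px ((402.8414306640625, 96.90345764160156), (49.32902145385742, 67.7651138305664), 4.763640880584717)
label [ 0.4810457  -0.0147366   0.07746525] 0.00030754504307241754 [ 0.48090423 -0.01507117  0.078     ]
[428.  65.]
[421. 128.]
[378. 128.]
[382.  71.]
```

```bash
python3 - <<'E'
from seg import *
w=cv2.imread("pics/w8.png");s=ctrl.read_state();K,T,_=cal("wrist",s)
h=cv2.cvtColor(w,cv2.COLOR_BGR2HSV)
print(h[225,214:262].tolist())
m=cv2.inRange(h,(4,165,60),(14,255,255));m[:190]=0;m[260:]=0;m[:,:210]=0;m[:,270:]=0
n,l,st,_=cv2.connectedComponentsWithStats(m);i=1+st[1:,4].argmax();px=np.argwhere(l==i)[:,::-1]
for v in range(200,250,6):
    r=px[px[:,1]==v][:,0];a,b=onz(K,T,r.min()-.5,v,.137),onz(K,T,r.max()+.5,v,.137);print(v,r.min(),r.max(),np.round((a+b)/2,4),round(a[1]-b[1],4))
print(st[i]);print(onz(K,T,238,st[i][1]+st[i][3]-.5,.137))
cv2.imwrite("pics/c8.png",cv2.resize(w[160:260,200:280],None,fx=6,fy=6,interpolation=cv2.INTER_CUBIC))
E
```

```text
[[13, 141, 145], [13, 141, 145], [13, 140, 142], [13, 141, 141], [13, 138, 140], [14, 143, 143], [12, 162, 178], [12, 183, 236], [14, 192, 253], [15, 196, 253], [15, 194, 252], [15, 193, 252], [15, 193, 251], [15, 194, 251], [15, 195, 251], [15, 196, 252], [14, 186, 252], [11, 141, 248], [5, 68, 219], [171, 10, 182], [165, 6, 178], [174, 7, 179], [176, 10, 181], [0, 11, 183], [0, 13, 183], [0, 11, 182], [3, 13, 181], [3, 13, 181], [2, 18, 182], [7, 55, 199], [10, 123, 231], [13, 175, 248], [14, 197, 250], [14, 197, 250], [14, 196, 250], [14, 196, 250], [14, 197, 249], [13, 199, 244], [12, 201, 230], [12, 199, 204], [12, 180, 186], [13, 157, 200], [13, 148, 219], [14, 146, 222], [14, 147, 221], [14, 147, 221], [14, 146, 220], [14, 147, 220]]
200 224 254 [ 0.6024 -0.2282  0.137 ] -0.0385
206 224 255 [ 0.6104 -0.2276  0.137 ] -0.04
212 221 255 [ 0.6186 -0.2296  0.137 ] -0.0441
218 221 255 [ 0.6268 -0.2297  0.137 ] -0.0444
224 221 254 [ 0.6352 -0.2304  0.137 ] -0.0435
230 220 254 [ 0.6437 -0.2311  0.137 ] -0.0451
236 221 253 [ 0.6523 -0.2312  0.137 ] -0.0429
242 221 253 [ 0.6611 -0.2313  0.137 ] -0.0432
248 238 250 [ 0.67   -0.2222  0.137 ] -0.0172
[220 199  36  50 958]
[ 0.67076141 -0.23013361  0.137     ]
```

View pics/c8.png

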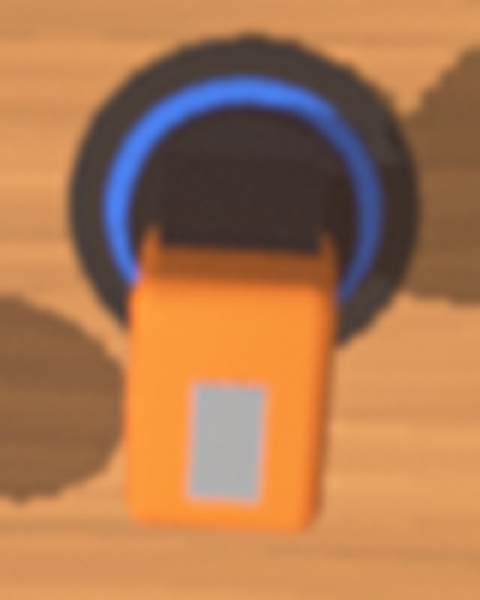

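Scanner: centre ≈ (0.6405,−0.2305), matching the ring centre (0.642,−0.229), and it looks along about 177.5°. I'll grasp the head.

Emit:
servo_tool:
  moves:
    - {"hand":75,"tx":1.85,"ty":-0.35,"tz":0,"ax":0,"ay":0,"az":-2.5}
    - {"hand":75,"tx":1.85,"ty":-0.35,"tz":0,"ax":0,"ay":0,"az":-2.5}
    - {"hand":75,"tx":1.85,"ty":-0.35,"tz":-1.2,"ax":0,"ay":0,"az":-2.5}
    - {"hand":75,"tx":1.85,"ty":-0.35,"tz":-2.4,"ax":0,"ay":0,"az":-2.5}
    - {"hand":75,"tx":1.85,"ty":-0.35,"tz":-3.6,"ax":0,"ay":0,"az":-2.5}
    - {"hand":75,"tx":1.85,"ty":-0.35,"tz":-4.5,"ax":0,"ay":0,"az":-2.5}
    - {"hand":75,"tx":1.85,"ty":-0.35,"tz":-5.1,"ax":0,"ay":0,"az":-2.5}
    - {"hand":75,"tx":1.85,"ty":-0.35,"tz":-5.3,"ax":0,"ay":0,"az":-2.5}
  squeeze: 70

```text
t: 20.55
tcp_pos: [0.6387, -0.2297, 0.093]
tool_rot: [0.705, 0.017, 0.708, -0.015]
ft_force: [0.2, 0.4, 0.7]
grip_width: 0.0753
```

Emit:
servo_tool:
  moves:
    - {"hand":38,"tx":0,"ty":0,"tz":0,"ax":0,"ay":0,"az":0}
    - {"hand":38,"tx":0,"ty":0,"tz":0,"ax":0,"ay":0,"az":0}
    - {"hand":38,"tx":0,"ty":0,"tz":0,"ax":0,"ay":0,"az":0}
    - {"hand":38,"tx":0,"ty":0,"tz":0,"ax":0,"ay":0,"az":0}
    - {"hand":38,"tx":0,"ty":0,"tz":0,"ax":0,"ay":0,"az":0}
    - {"hand":38,"tx":0,"ty":0,"tz":0,"ax":0,"ay":0,"az":0}

```text
t: 21.15
tcp_pos: [0.6414, -0.2314, 0.0988]
tool_rot: [0.708, 0.015, 0.706, -0.016]
ft_force: [0.3, 1.4, 6.9]
grip_width: 0.0433
```

Emit:
servo_tool:
  moves:
    - {"hand":38,"tx":0,"ty":0,"tz":0.3,"ax":0,"ay":0,"az":0}
    - {"hand":38,"tx":0,"ty":0,"tz":0.8,"ax":0,"ay":0,"az":0}
    - {"hand":38,"tx":0,"ty":0,"tz":1.4,"ax":0,"ay":0,"az":0}
    - {"hand":38,"tx":0,"ty":0,"tz":2,"ax":0,"ay":0,"az":0}
    - {"hand":38,"tx":-0.5,"ty":0.35,"tz":2.4,"ax":0,"ay":0,"az":-8}
    - {"hand":38,"tx":-1,"ty":0.7,"tz":2.4,"ax":0,"ay":0,"az":-16}
    - {"hand":38,"tx":-1.5,"ty":1.05,"tz":2.4,"ax":0,"ay":0,"az":-24}
    - {"hand":38,"tx":-2,"ty":1.4,"tz":2.4,"ax":0,"ay":0,"az":-32}
  squeeze: 95

```text
t: 21.95
tcp_pos: [0.5595, -0.1745, 0.1933]
tool_rot: [0.675, 0.211, 0.675, -0.212]
ft_force: [-0.1, 0.1, -2.0]
grip_width: 0.0429
```

Emit:
servo_tool:
  moves:
    - {"hand":38,"tx":-0.4,"ty":0.3,"tz":0,"ax":0,"ay":0,"az":-8}
    - {"hand":38,"tx":-0.8,"ty":0.6,"tz":0,"ax":0,"ay":0,"az":-16}
    - {"hand":38,"tx":-1.2,"ty":0.9,"tz":0,"ax":0,"ay":0,"az":-24}
    - {"hand":38,"tx":-1.6,"ty":1.1,"tz":-0.4,"ax":0,"ay":0,"az":-32}
    - {"hand":38,"tx":-1.8,"ty":1.28,"tz":-0.8,"ax":0,"ay":0,"az":-40}
    - {"hand":38,"tx":-1.8,"ty":1.28,"tz":-1.05,"ax":0,"ay":0,"az":-47}
    - {"hand":38,"tx":-1.8,"ty":1.28,"tz":-1.05,"ax":0,"ay":0,"az":-51.6}
    - {"hand":38,"tx":-1.8,"ty":1.28,"tz":-1.05,"ax":0,"ay":0,"az":-51.6}

```text
t: 22.75
tcp_pos: [0.4881, -0.1237, 0.151]
tool_rot: [0.517, 0.483, 0.517, -0.483]
ft_force: [-0.6, 0.3, -2.0]
grip_width: 0.0431
```

```bash
python3 - <<'E'
from seg import *
s=ctrl.read_state();print(s["tcp_pos"],s["q"],s["grip_width"],s["ft_force"]);w,x,y,z=s["tool_rot"];print(np.round(R.from_quat([x,y,z,w]).as_matrix(),3).tolist())
for n in("wrist","side","top"):cv2.imwrite(f"pics/{n}9.png",ctrl.capture(n))
a=cv2.imread("pics/side9.png")[110:290,180:360];b=cv2.imread("pics/wrist9.png")
cv2.imwrite("pics/m9.png",np.hstack([cv2.resize(a,(400,400)),cv2.resize(b,(400,300)).copy() if 0 else cv2.copyMakeBorder(cv2.resize(b,(400,300)),0,100,0,0,cv2.BORDER_CONSTANT)]))
E
```

```text
[ 0.4880745  -0.12369227  0.15096429] [-5.08477670e-01 -1.93529965e-01 -3.37846180e-01  1.42631745e+00
 -8.37916320e-05  9.94742606e-01] 0.043084872879683066 [-0.64492332  0.2908903  -2.03160867]
[[0.0, 0.998, 0.068], [-0.0, 0.068, -0.998], [-1.0, 0.0, 0.0]]
```

View pics/m9.png

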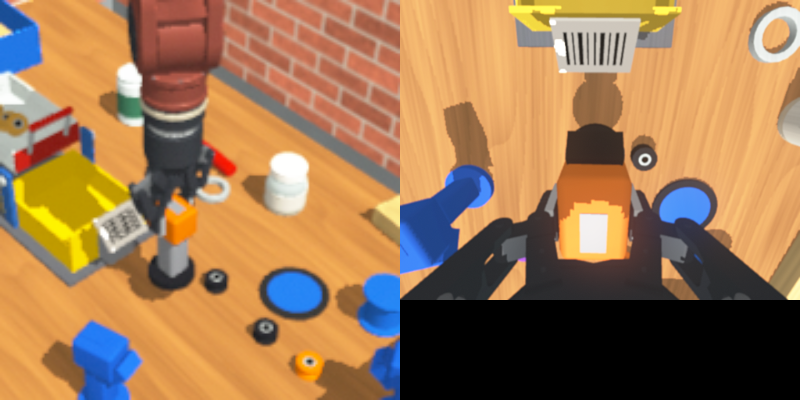

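The scanner is upright in the grip, its head in line with the label (both at column ~595 of the mosaic) and the tool at its target pose. I'll hold for about 3 s.

Emit:
servo_tool:
  moves:
    - {"hand":38,"tx":0,"ty":0,"tz":0,"ax":0,"ay":0,"az":0}
    - {"hand":38,"tx":0,"ty":0,"tz":0,"ax":0,"ay":0,"az":0}
    - {"hand":38,"tx":0,"ty":0,"tz":0,"ax":0,"ay":0,"az":0}
    - {"hand":38,"tx":0,"ty":0,"tz":0,"ax":0,"ay":0,"az":0}
    - {"hand":38,"tx":0,"ty":0,"tz":0,"ax":0,"ay":0,"az":0}
    - {"hand":38,"tx":0,"ty":0,"tz":0,"ax":0,"ay":0,"az":0}
    - {"hand":38,"tx":0,"ty":0,"tz":0,"ax":0,"ay":0,"az":0}
    - {"hand":38,"tx":0,"ty":0,"tz":0,"ax":0,"ay":0,"az":0}

```text
t: 23.7
tcp_pos: [0.4882, -0.1237, 0.1505]
tool_rot: [0.517, 0.483, 0.517, -0.482]
ft_force: [0.2, 0.5, -3.4]
grip_width: 0.0431
```

Emit:
servo_tool:
  moves:
    - {"hand":38,"tx":0,"ty":0,"tz":0,"ax":0,"ay":0,"az":0}
    - {"hand":38,"tx":0,"ty":0,"tz":0,"ax":0,"ay":0,"az":0}
    - {"hand":38,"tx":0,"ty":0,"tz":0,"ax":0,"ay":0,"az":0}
    - {"hand":38,"tx":0,"ty":0,"tz":0,"ax":0,"ay":0,"az":0}
    - {"hand":38,"tx":0,"ty":0,"tz":0,"ax":0,"ay":0,"az":0}
    - {"hand":38,"tx":0,"ty":0,"tz":0,"ax":0,"ay":0,"az":0}
    - {"hand":38,"tx":0,"ty":0,"tz":0,"ax":0,"ay":0,"az":0}
    - {"hand":38,"tx":0,"ty":0,"tz":0,"ax":0,"ay":0,"az":0}

```text
t: 24.5
tcp_pos: [0.4882, -0.1237, 0.1505]
tool_rot: [0.517, 0.483, 0.517, -0.482]
ft_force: [-0.6, -0.2, -3.1]
grip_width: 0.0433
```

Emit:
servo_tool:
  moves:
    - {"hand":38,"tx":0,"ty":0,"tz":0,"ax":0,"ay":0,"az":0}
    - {"hand":38,"tx":0,"ty":0,"tz":0,"ax":0,"ay":0,"az":0}
    - {"hand":38,"tx":0,"ty":0,"tz":0,"ax":0,"ay":0,"az":0}
    - {"hand":38,"tx":0,"ty":0,"tz":0,"ax":0,"ay":0,"az":0}
    - {"hand":38,"tx":0,"ty":0,"tz":0,"ax":0,"ay":0,"az":0}
    - {"hand":38,"tx":0,"ty":0,"tz":0,"ax":0,"ay":0,"az":0}
    - {"hand":38,"tx":0,"ty":0,"tz":0,"ax":0,"ay":0,"az":0}
    - {"hand":38,"tx":0,"ty":0,"tz":0,"ax":0,"ay":0,"az":0}

```text
t: 25.3
tcp_pos: [0.4883, -0.1237, 0.1505]
tool_rot: [0.517, 0.483, 0.517, -0.482]
ft_force: [0.2, 0.0, -2.5]
grip_width: 0.0431
```

Emit:
servo_tool:
  moves:
    - {"hand":38,"tx":0,"ty":0,"tz":0,"ax":0,"ay":0,"az":0}
    - {"hand":38,"tx":0,"ty":0,"tz":0,"ax":0,"ay":0,"az":0}
    - {"hand":38,"tx":0,"ty":0,"tz":0,"ax":0,"ay":0,"az":0}
    - {"hand":38,"tx":0,"ty":0,"tz":0,"ax":0,"ay":0,"az":0}
    - {"hand":38,"tx":0,"ty":0,"tz":0,"ax":0,"ay":0,"az":0}
    - {"hand":38,"tx":0,"ty":0,"tz":0,"ax":0,"ay":0,"az":0}
    - {"hand":38,"tx":0,"ty":0,"tz":0,"ax":0,"ay":0,"az":0}
    - {"hand":38,"tx":0,"ty":0,"tz":0,"ax":0,"ay":0,"az":0}

```text
t: 26.1
tcp_pos: [0.4883, -0.1237, 0.1505]
tool_rot: [0.517, 0.483, 0.517, -0.482]
ft_force: [-0.4, -0.5, -2.7]
grip_width: 0.0437
```

```bash
python3 - <<'E'
from seg import *
s=ctrl.read_state();a=ctrl.capture("wrist");b=cv2.imread("pics/wrist9.png");print(s["tcp_pos"],s["grip_width"],cv2.absdiff(a,b)[200:330,190:310].mean(),cv2.absdiff(a,b).mean());cv2.imwrite("pics/wrist10.png",a)
for n in("side","top"):
    im=cv2.imread(f"pics/{n}9.png");K,T,_=cal(n)
    for c,q,bb,px in blobs(im,(100,120,30),(130,255,255),150):
        p=onz(K,T,*c,.004)
        if .58<p[0]<.7 and -.3<p[1]<-.17:
            h=cv2.convexHull(px.astype(np.float32))[:,0];P=np.array([onz(K,T,*z,.004)[:2] for z in h],np.float32);print(n,c,q,p,cv2.minEnclosingCircle(P))
K,T,_=cal("wrist",s)
for c,q,bb,px in blobs(a,(100,120,30),(130,255,255),400):
    h=cv2.convexHull(px.astype(np.float32))[:,0];P=np.array([onz(K,T,*z,.004)[:2] for z in h],np.float32);print("w",c,q,onz(K,T,*c,.004),cv2.minEnclosingCircle(P))
# head centre in hand: orange front/back
for c,q,bb,px in blobs(a,(4,165,60),(17,255,255),800):print("or",c,q,bb)
E
```

```text
[ 0.48825559 -0.12371254  0.15051867] 0.0436751258199868 1.217008547008547 1.026368882921007
side [312.06117021 240.99202128] 376 [ 0.64108628 -0.23006322  0.004     ] ((0.642469048500061, -0.22952499985694885), 0.04249458387494087)
w [ 50.77621744 279.86806342] 8830 [ 0.25026158 -0.27504827  0.004     ] ((0.24397478997707367, -0.28958386182785034), 0.13569672405719757)
w [364.82872472 263.36524969] 2423 [ 0.64248155 -0.22336248  0.004     ] ((0.6430101990699768, -0.23048999905586243), 0.041250113397836685)
or [247.85468673 249.09191602] 6049 [201 206  95 128]
```

The hold was steady for over 3 s with no visible change. Pad centre now reads (0.6425,−0.230) in two views. Returning the scanner.

Emit:
servo_tool:
  moves:
    - {"hand":38,"tx":0,"ty":-0.3,"tz":0.5,"ax":0,"ay":0,"az":8}
    - {"hand":38,"tx":0.4,"ty":-0.6,"tz":1.05,"ax":0,"ay":0,"az":16}
    - {"hand":38,"tx":0.8,"ty":-0.9,"tz":1.05,"ax":0,"ay":0,"az":24}
    - {"hand":38,"tx":1.2,"ty":-1.2,"tz":1.05,"ax":0,"ay":0,"az":32}
    - {"hand":38,"tx":1.7,"ty":-1.5,"tz":1.05,"ax":0,"ay":0,"az":40}
    - {"hand":38,"tx":2.2,"ty":-1.8,"tz":1.05,"ax":0,"ay":0,"az":48}
    - {"hand":38,"tx":2.7,"ty":-2.1,"tz":1.05,"ax":0,"ay":0,"az":56}
    - {"hand":38,"tx":3.2,"ty":-2.4,"tz":1.05,"ax":0,"ay":0,"az":64}

```text
t: 26.95
tcp_pos: [0.617, -0.2202, 0.1922]
tool_rot: [0.694, 0.133, 0.695, -0.133]
ft_force: [-0.0, -0.7, -2.2]
grip_width: 0.0432
```

Emit:
servo_tool:
  moves:
    - {"hand":38,"tx":0.4,"ty":-0.15,"tz":0,"ax":0,"ay":0,"az":8}
    - {"hand":38,"tx":0.64,"ty":-0.265,"tz":0,"ax":0,"ay":0,"az":16}
    - {"hand":38,"tx":0.64,"ty":-0.265,"tz":-0.5,"ax":0,"ay":0,"az":19.6}
    - {"hand":38,"tx":0.64,"ty":-0.265,"tz":-1.2,"ax":0,"ay":0,"az":19.6}
    - {"hand":38,"tx":0.64,"ty":-0.265,"tz":-1.8,"ax":0,"ay":0,"az":19.6}
    - {"hand":38,"tx":0.64,"ty":-0.265,"tz":-2.1,"ax":0,"ay":0,"az":19.6}
    - {"hand":38,"tx":0.64,"ty":-0.265,"tz":-2.25,"ax":0,"ay":0,"az":19.6}
    - {"hand":38,"tx":0.64,"ty":-0.265,"tz":-2.25,"ax":0,"ay":0,"az":19.6}

```text
t: 27.75
tcp_pos: [0.6417, -0.2302, 0.1023]
tool_rot: [0.707, 0.015, 0.707, -0.015]
ft_force: [0.2, 0.6, -2.5]
grip_width: 0.0428
```

```bash
python3 - <<'E'
from seg import *
s=ctrl.read_state();print(s["tcp_pos"],s["ft_force"],s["grip_width"])
a=ctrl.capture("side");cv2.imwrite("pics/side11.png",a);b=ctrl.capture("wrist");cv2.imwrite("pics/wrist11.png",b)
cv2.imwrite("pics/m11.png",np.hstack([cv2.resize(a[170:270,260:360],(400,400)),cv2.resize(b[100:384],(400,296)) if 0 else cv2.copyMakeBorder(cv2.resize(b,(400,300)),0,100,0,0,cv2.BORDER_CONSTANT)]))
E
```

```text
[ 0.6417163  -0.23022076  0.10230129] [ 0.2101431   0.62476758 -2.52132728] 0.04282062137029811
```

View pics/m11.png

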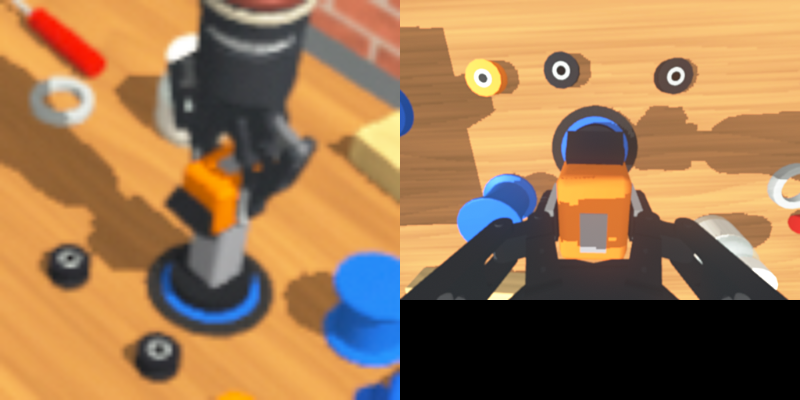

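Centred over the pad and hovering about 4 mm up. I'll lower it gently.

Emit:
servo_tool:
  moves:
    - {"hand":38,"tx":0,"ty":0,"tz":-0.05,"ax":0,"ay":0,"az":0}
    - {"hand":38,"tx":0,"ty":0,"tz":-0.08,"ax":0,"ay":0,"az":0}
    - {"hand":38,"tx":0,"ty":0,"tz":-0.1,"ax":0,"ay":0,"az":0}
    - {"hand":38,"tx":0,"ty":0,"tz":-0.1,"ax":0,"ay":0,"az":0}

```text
t: 28.25
tcp_pos: [0.6421, -0.2304, 0.099]
tool_rot: [0.707, 0.015, 0.707, -0.015]
ft_force: [0.1, 0.4, 0.6]
grip_width: 0.0429
```

Emit:
servo_tool:
  moves:
    - {"hand":38,"tx":0,"ty":0,"tz":-0.02,"ax":0,"ay":0,"az":0}
    - {"hand":48,"tx":0,"ty":0,"tz":-0.02,"ax":0,"ay":0,"az":0}
    - {"hand":60,"tx":0,"ty":0,"tz":0,"ax":0,"ay":0,"az":0}
    - {"hand":72,"tx":0,"ty":0,"tz":0,"ax":0,"ay":0,"az":0}
    - {"hand":72,"tx":0,"ty":0,"tz":0,"ax":0,"ay":0,"az":0}
    - {"hand":72,"tx":0,"ty":0,"tz":0.8,"ax":0,"ay":0,"az":0}
    - {"hand":72,"tx":0,"ty":0,"tz":2,"ax":0,"ay":0,"az":0}
    - {"hand":72,"tx":0,"ty":0,"tz":3.2,"ax":0,"ay":0,"az":0}
  squeeze: 60

```text
t: 29.05
tcp_pos: [0.6412, -0.23, 0.2273]
tool_rot: [0.706, 0.015, 0.707, -0.015]
ft_force: [-0.4, -0.3, 0.2]
grip_width: 0.0717
```

Emit:
servo_tool:
  moves:
    - {"hand":60,"tx":-1.9,"ty":1.3,"tz":1.8,"ax":0,"ay":0,"az":6.4}
    - {"hand":60,"tx":-1.9,"ty":1.3,"tz":1.8,"ax":0,"ay":0,"az":6.4}
    - {"hand":60,"tx":-1.9,"ty":1.3,"tz":1.8,"ax":0,"ay":0,"az":6.4}
    - {"hand":60,"tx":-1.9,"ty":1.3,"tz":1.8,"ax":0,"ay":0,"az":6.4}
    - {"hand":60,"tx":-1.9,"ty":1.3,"tz":1.8,"ax":0,"ay":0,"az":6.4}

```text
t: 29.55
tcp_pos: [0.5662, -0.1786, 0.2981]
tool_rot: [0.707, -0.024, 0.707, 0.024]
ft_force: [-0.2, -0.2, -1.9]
grip_width: 0.0602
```

```bash
python3 - <<'E'
from seg import *
s=ctrl.read_state();print(s["tcp_pos"],s["q"])
a=ctrl.capture("wrist");cv2.imwrite("pics/w12.png",a);t=ctrl.capture("top");cv2.imwrite("pics/t12.png",t);d=ctrl.capture("side");cv2.imwrite("pics/s12.png",d)
K,T,_=cal("wrist",s);print("cam",T[:3,3])
for c,q,bb,px in blobs(a,(4,165,60),(14,255,255),300):
    print("or",c,q,bb,onz(K,T,c[0],bb[1]+bb[3]-.5,.137))
Kt,Tt,_=cal("top");h=cv2.cvtColor(t,cv2.COLOR_BGR2HSV)
for c,q,bb,px in blobs(t,(0,120,90),(6,255,255),50)+blobs(t,(16,60,140),(30,255,255),30):
    if q<500 and c[0]<270:print("t",c,q,bb,np.round(onz(Kt,Tt,*c,.166),3),np.round(onz(Kt,Tt,*c,.12),3))
print(cv2.absdiff(d,cv2.imread("pics/side0.png"))[210:330,200:390].mean())
cv2.imwrite("pics/m12.png",np.hstack([cv2.resize(d[120:280,150:350],(400,320)),cv2.resize(t[150:260,100:330],(400,320))]))
E
```

```text
[ 0.56618317 -0.17861154  0.29812569] [-5.25655094e-01  1.11818842e-01  2.27673207e-01  1.68621566e+00
  3.61857558e-06 -5.94469827e-01]
cam [ 0.48575976 -0.18530207  0.44080999]
or [209.20576541 222.92743539] 1006 [186 201  40  51] [ 0.67175513 -0.22154046  0.137     ]
t [224.63636364 141.01136364] 176 [211 138  28   8] [0.709 0.072 0.166] [0.723 0.075 0.12 ]
t [196.60169492 216.07627119] 118 [194 201   6  28] [0.474 0.154 0.166] [0.48 0.16 0.12]
t [120.42105263 221.52631579] 114 [119 207   4  30] [0.458 0.382 0.166] [0.463 0.397 0.12 ]
t [158.48288973 221.93155894] 263 [142 216  33  13] [0.457 0.268 0.166] [0.461 0.278 0.12 ]
8.676988304093568
```

View pics/m12.png

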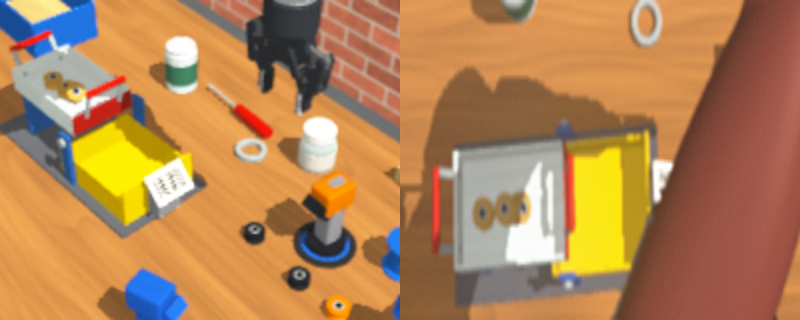

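The scanner stands upright on its pad (left pane, (328,215)), with three brass sheaves in the tray and the gate shut. That's 15 pictures viewed, so I'll rely on numbers from here. Next I hover over the gate to measure its bar.

Emit:
servo_tool:
  moves:
    - {"hand":50,"tx":-3.3,"ty":8.05,"tz":0.5,"ax":0,"ay":0,"az":0}
    - {"hand":50,"tx":-3.3,"ty":8.05,"tz":0.5,"ax":0,"ay":0,"az":0}
    - {"hand":50,"tx":-3.3,"ty":8.05,"tz":0.5,"ax":0,"ay":0,"az":0}
    - {"hand":50,"tx":-3.3,"ty":8.05,"tz":0.5,"ax":0,"ay":0,"az":0}
    - {"hand":50,"tx":-3.3,"ty":8.05,"tz":0.5,"ax":0,"ay":0,"az":0}
    - {"hand":50,"tx":-3.3,"ty":8.05,"tz":0.5,"ax":0,"ay":0,"az":0}
    - {"hand":50,"tx":-3.3,"ty":8.05,"tz":0.5,"ax":0,"ay":0,"az":0}
    - {"hand":50,"tx":-3.3,"ty":8.05,"tz":0.5,"ax":0,"ay":0,"az":0}

```text
t: 30.5
tcp_pos: [0.432, 0.148, 0.3186]
tool_rot: [0.706, -0.026, 0.707, 0.027]
ft_force: [0.5, 0.4, -0.4]
grip_width: 0.0501
```

```bash
cat >> seg.py <<'E'
def reds(im,K,T,z,amin=100):
    for c,a,b,px in sum((blobs(im,(lo,120,70),(hi,255,255),amin) for lo,hi in((0,6),(174,180))),[]):
        r=cv2.minAreaRect(px.astype(np.float32));print("red",np.round(c,1),a,b,np.round(r[0],1),np.round(r[1],1),round(r[2],1),np.round(onz(K,T,*r[0],z),4))
E
python3 - <<'E'
from seg import *
s=ctrl.read_state();print(s["tcp_pos"],s["q"][5]);a=ctrl.capture("wrist");cv2.imwrite("pics/w13.png",a);K,T,_=cal("wrist",s)
print("cam",T[:3,3],"exp bar px",proj(K,T,np.array([.472,.1435,.188])),proj(K,T,np.array([.437,.1411,.188])),proj(K,T,np.array([.507,.1459,.188])))
reds(a,K,T,.188)
h=cv2.cvtColor(a,cv2.COLOR_BGR2HSV);x,y=proj(K,T,np.array([.472,.1435,.188])).astype(int)
for dy in(-15,0,15):print(y+dy,[tuple(v) for v in h[y+dy,x-26:x+26:2].tolist()])
E
```

```text
[0.43204782 0.14797884 0.31862342] -0.033270945886229746
cam [0.35179265 0.14059731 0.46136849] exp bar px [241.52259111 216.18090167] [241.52592836 185.72892929] [241.51949519 244.43066076]
red [442.  210.1] 811 [429 175  28  72] [441.6 210.5] [12.1 74. ] 15.2 [0.4489 0.3612 0.188 ]
red [241.4 217.2] 579 [237 183  10  67] [241.5 216. ] [66.  9.] 90.0 [0.4718 0.1435 0.188 ]
red [209.5 308.9] 416 [192 301  36  16] [209.6 308.9] [34.4 13. ] 8.1 [0.6007 0.1125 0.188 ]
201 [(27, 182, 251), (27, 182, 252), (27, 182, 251), (27, 182, 252), (27, 183, 251), (27, 181, 252), (27, 182, 252), (27, 181, 252), (27, 181, 252), (27, 181, 252), (26, 182, 251), (10, 196, 241), (3, 193, 246), (3, 194, 242), (3, 195, 227), (4, 189, 185), (18, 188, 220), (27, 176, 253), (27, 175, 252), (26, 177, 251), (8, 185, 225), (3, 110, 194), (43, 10, 183), (34, 10, 182), (39, 10, 182), (39, 10, 182)]
216 [(23, 187, 164), (23, 188, 163), (23, 187, 164), (23, 187, 164), (23, 187, 164), (22, 184, 165), (22, 185, 164), (22, 184, 165), (22, 183, 164), (22, 183, 164), (21, 183, 167), (5, 199, 234), (3, 196, 246), (3, 194, 241), (3, 196, 225), (4, 189, 181), (15, 174, 152), (22, 172, 165), (22, 169, 164), (17, 174, 177), (3, 184, 215), (3, 91, 177), (45, 9, 179), (40, 9, 179), (35, 9, 178), (40, 9, 179)]
231 [(14, 151, 205), (14, 149, 204), (14, 147, 203), (14, 149, 203), (14, 149, 202), (14, 148, 202), (14, 147, 201), (14, 146, 201), (14, 148, 202), (14, 147, 201), (13, 150, 201), (4, 192, 234), (2, 198, 244), (2, 196, 239), (2, 197, 223), (3, 189, 175), (5, 88, 131), (18, 21, 123), (20, 19, 122), (4, 78, 148), (3, 175, 192), (7, 44, 152), (40, 9, 165), (35, 9, 165), (40, 9, 165), (40, 9, 166)]
```

The bar measures (0.4718,0.1435,0.188), exactly as predicted. Descending and pinching.

Emit:
servo_tool:
  moves:
    - {"hand":45,"tx":0.95,"ty":0,"tz":-1,"ax":0,"ay":0,"az":0}
    - {"hand":45,"tx":0.95,"ty":0,"tz":-2,"ax":0,"ay":0,"az":0}
    - {"hand":45,"tx":0.95,"ty":0,"tz":-2.5,"ax":0,"ay":0,"az":0}
    - {"hand":45,"tx":0.95,"ty":0,"tz":-2.5,"ax":0,"ay":0,"az":0}
    - {"hand":45,"tx":0.95,"ty":0,"tz":-2.5,"ax":0,"ay":0,"az":0}
  squeeze: 30

```text
t: 31.05
tcp_pos: [0.4721, 0.1429, 0.2186]
tool_rot: [0.706, -0.024, 0.707, 0.024]
ft_force: [0.4, 0.1, 0.3]
grip_width: 0.0448
```

Emit:
servo_tool:
  moves:
    - {"hand":45,"tx":0,"ty":0.01,"tz":-0.6,"ax":0,"ay":0,"az":0}
    - {"hand":45,"tx":0,"ty":0.01,"tz":-1.22,"ax":0,"ay":0,"az":0}
    - {"hand":45,"tx":0,"ty":0.01,"tz":-1.22,"ax":0,"ay":0,"az":0}
    - {"hand":8,"tx":0,"ty":0.01,"tz":-1.22,"ax":0,"ay":0,"az":0}
    - {"hand":8,"tx":0,"ty":0.01,"tz":-1.22,"ax":0,"ay":0,"az":0}
    - {"hand":8,"tx":0,"ty":0.01,"tz":-1.22,"ax":0,"ay":0,"az":0}
    - {"hand":8,"tx":0,"ty":0.01,"tz":-1.22,"ax":0,"ay":0,"az":0}
    - {"hand":8,"tx":0,"ty":0.01,"tz":-1.22,"ax":0,"ay":0,"az":0}

```text
t: 31.85
tcp_pos: [0.473, 0.1441, 0.1718]
tool_rot: [0.708, -0.024, 0.706, 0.024]
ft_force: [0.3, -0.6, 6.9]
grip_width: 0.011
```

Emit:
servo_tool:
  moves:
    - {"hand":8,"tx":0.018,"ty":-0.26,"tz":-0.06,"ax":0,"ay":0,"az":0}
    - {"hand":8,"tx":0.035,"ty":-0.506,"tz":-0.165,"ax":0,"ay":0,"az":0}
    - {"hand":8,"tx":0.05,"ty":-0.74,"tz":-0.295,"ax":0,"ay":0,"az":0}
    - {"hand":8,"tx":0.066,"ty":-0.955,"tz":-0.45,"ax":0,"ay":0,"az":0}
    - {"hand":8,"tx":0.08,"ty":-1.15,"tz":-0.635,"ax":0,"ay":0,"az":0}
    - {"hand":8,"tx":0.091,"ty":-1.322,"tz":-0.835,"ax":0,"ay":0,"az":0}
    - {"hand":8,"tx":0.1,"ty":-1.46,"tz":-1.06,"ax":0,"ay":0,"az":0}
    - {"hand":8,"tx":0.109,"ty":-1.579,"tz":-1.303,"ax":0,"ay":0,"az":0}

```text
t: 32.65
tcp_pos: [0.4763, 0.0828, 0.1162]
tool_rot: [0.707, -0.022, 0.706, 0.027]
ft_force: [7.8, 25.0, -3.6]
grip_width: 0.0109
```

Emit:
servo_tool:
  moves:
    - {"hand":8,"tx":0.005,"ty":-0.075,"tz":-0.255,"ax":0,"ay":0,"az":0}
    - {"hand":8,"tx":0.009,"ty":-0.134,"tz":-0.515,"ax":0,"ay":0,"az":0}
    - {"hand":8,"tx":0.01,"ty":-0.145,"tz":-0.78,"ax":0,"ay":0,"az":0}
    - {"hand":8,"tx":0.009,"ty":-0.139,"tz":-1.05,"ax":0,"ay":0,"az":0}
    - {"hand":8,"tx":0.006,"ty":-0.09,"tz":-1.28,"ax":0,"ay":0,"az":0}
    - {"hand":8,"tx":0.002,"ty":-0.035,"tz":-1.505,"ax":0,"ay":0,"az":0}
    - {"hand":8,"tx":0.002,"ty":-0.035,"tz":-1.505,"ax":0,"ay":0,"az":0}

```text
t: 33.35
tcp_pos: [0.4765, 0.088, 0.0594]
tool_rot: [0.708, -0.02, 0.705, 0.033]
ft_force: [-9.0, 51.7, 35.3]
grip_width: 0.0108
```

```bash
python3 - <<'E'
from seg import *
s=ctrl.read_state();print(s["tcp_pos"],s["ft_force"],s["grip_width"]);O=np.array([.4687,.166]);d=np.array([-.0687,.9976])
print("along",(np.array(s["tcp_pos"][:2])-O)@d,"z",s["tcp_pos"][2]+.019)
E
```

```text
[0.47650451 0.08797359 0.05937412] [-9.00154772 51.73186365 35.28266622] 0.010838732060980159
along -0.07837531932339492 z 0.07837411627887869
```

The outward force is higher than expected because the true arc is a few mm shorter. By geometry the gate is at about 1.69 rad. I'll relax and release.

Emit:
servo_tool:
  moves:
    - {"hand":8,"tx":0,"ty":0.1,"tz":0.03,"ax":0,"ay":0,"az":0}
    - {"hand":8,"tx":0,"ty":0.15,"tz":0.05,"ax":0,"ay":0,"az":0}
    - {"hand":8,"tx":0,"ty":0.15,"tz":0.05,"ax":0,"ay":0,"az":0}

```text
t: 33.65
tcp_pos: [0.4765, 0.088, 0.0609]
tool_rot: [0.707, -0.023, 0.706, 0.027]
ft_force: [-4.1, 19.7, 20.9]
grip_width: 0.0103
```

Emit:
servo_tool:
  moves:
    - {"hand":8,"tx":0,"ty":0.08,"tz":0.03,"ax":0,"ay":0,"az":0}
    - {"hand":14,"tx":0,"ty":0.08,"tz":0.03,"ax":0,"ay":0,"az":0}
    - {"hand":26,"tx":0,"ty":0.0,"tz":0.03,"ax":0,"ay":0,"az":0}
    - {"hand":36,"tx":0,"ty":0.0,"tz":0.03,"ax":0,"ay":0,"az":0}
    - {"hand":36,"tx":0,"ty":0.0,"tz":0.03,"ax":0,"ay":0,"az":0}

```text
t: 34.15
tcp_pos: [0.4757, 0.0851, 0.0599]
tool_rot: [0.706, -0.024, 0.707, 0.024]
ft_force: [-0.4, -0.5, 0.7]
grip_width: 0.0358
```

Emit:
servo_tool:
  moves:
    - {"hand":36,"tx":0,"ty":0,"tz":0.5,"ax":0,"ay":0,"az":0}
    - {"hand":36,"tx":0,"ty":0,"tz":1.2,"ax":0,"ay":0,"az":0}
    - {"hand":36,"tx":0,"ty":0,"tz":2.4,"ax":0,"ay":0,"az":0}
    - {"hand":36,"tx":0,"ty":0,"tz":3.6,"ax":0,"ay":0,"az":0}
    - {"hand":36,"tx":-1,"ty":0,"tz":4.6,"ax":0,"ay":0,"az":0}
    - {"hand":36,"tx":-1,"ty":0,"tz":5.6,"ax":0,"ay":0,"az":0}
    - {"hand":36,"tx":-1,"ty":0,"tz":6.2,"ax":0,"ay":0,"az":0}
    - {"hand":36,"tx":-1,"ty":0,"tz":6.2,"ax":0,"ay":0,"az":0}

```text
t: 34.95
tcp_pos: [0.4373, 0.0853, 0.3121]
tool_rot: [0.709, -0.025, 0.705, 0.024]
ft_force: [1.6, 0.2, -0.2]
grip_width: 0.036
```

```bash
python3 - <<'E'
from seg import *
s=ctrl.read_state();print(s["tcp_pos"],s["ft_force"]);a=ctrl.capture("wrist");cv2.imwrite("pics/w14.png",a);K,T,_=cal("wrist",s)
reds(a,K,T,.0785)
t=ctrl.capture("top");cv2.imwrite("pics/t14.png",t);d=ctrl.capture("side");cv2.imwrite("pics/s14.png",d)
for n,im in(("top",t),("side",d)):
    print(n);K,T,_=cal(n)
    for c,q,b,px in blobs(im,(0,120,70),(6,255,255),20):
        if q<400 and 110<c[0]<260 and 120<c[1]<240:print(np.round(c,1),q,b,np.round(onz(K,T,*c,.0785),4),np.round(onz(K,T,*c,.166),4))
E
```

```text
[0.43725562 0.08532406 0.31209487] [ 1.64993528  0.17010312 -0.19816458]
red [290.5 189.4] 2199 [276 148  32  85] [289.7 190. ] [27.8 84.5] 4.7 [0.4773 0.1489 0.0785]
red [246.  185.3] 244 [244 161   6  50] [246.5 185.5] [ 5. 49.] 0.0 [0.4749 0.0852 0.0785]
red [500.2 212.3] 789 [486 174  26  73] [501.4 210.5] [13.6 75.3] 18.0 [0.4873 0.4704 0.0785]
red [233.6 308.6] 641 [209 300  51  18] [234.  308.7] [50.7 13.3] 6.3 [0.6986 0.0789 0.0785]
top
[224.6 141. ] 179 [210 138  29   8] [0.7363 0.0785 0.0785] [0.7092 0.072  0.166 ]
[120.4 221.9] 107 [119 207   4  30] [0.4656 0.4104 0.0785] [0.4566 0.3818 0.166 ]
side
[163.9 140.6] 35 [155 136  20   9] [0.5111 0.512  0.0785] [0.4533 0.3815 0.166 ]
[203.4 183.3] 271 [187 173  33  21] [0.4822 0.1698 0.0785] [0.4274 0.0739 0.166 ]
[214.6 197.2] 38 [207 192  17  11] [0.4701 0.0809 0.0785] [ 0.4165 -0.006   0.166 ]
```

Triangulating wrist and side gives bar z≈0.075, so the gate is at about 1.74 (its stop). Now to the handle.

Emit:
servo_tool:
  moves:
    - {"hand":45,"tx":-0.55,"ty":7.4,"tz":0,"ax":0,"ay":0,"az":0}
    - {"hand":45,"tx":-0.55,"ty":7.4,"tz":0,"ax":0,"ay":0,"az":0}
    - {"hand":45,"tx":-0.55,"ty":7.4,"tz":0,"ax":0,"ay":0,"az":0}
    - {"hand":45,"tx":-0.55,"ty":7.4,"tz":0,"ax":0,"ay":0,"az":0}
    - {"hand":45,"tx":-0.55,"ty":7.4,"tz":0,"ax":0,"ay":0,"az":0}
    - {"hand":45,"tx":-0.55,"ty":7.4,"tz":0,"ax":0,"ay":0,"az":0}
    - {"hand":45,"tx":-0.55,"ty":7.4,"tz":0,"ax":0,"ay":0,"az":0}
    - {"hand":45,"tx":-0.55,"ty":7.4,"tz":0,"ax":0,"ay":0,"az":0}
  squeeze: 45

```text
t: 35.9
tcp_pos: [0.4134, 0.3819, 0.3063]
tool_rot: [0.706, -0.026, 0.708, 0.024]
ft_force: [0.2, -0.7, 0.7]
grip_width: 0.0451
```

```bash
python3 - <<'E'
from seg import *
s=ctrl.read_state();print(s["tcp_pos"],s["q"]);a=ctrl.capture("wrist");cv2.imwrite("pics/w15.png",a);K,T,_=cal("wrist",s)
print("exp",proj(K,T,np.array([.4539,.3805,.166])));reds(a,K,T,.166)
t=ctrl.capture("top")
for c,q,b,px in blobs(t,(16,60,140),(30,255,255),30):
    if q<400 and c[0]<260:print("brass",c,q,b)
E
```

```text
[0.41339738 0.38189799 0.30633724] [ 5.13551765e-01  2.68908742e-02  1.54253544e-01  1.70189410e+00
 -1.85482588e-04  4.42554997e-01]
exp [244.87480643 213.72481455]
red [ 73.7 199.3] 1612 [ 55 161  37  78] [ 73.6 199.3] [82.4 22.2] 78.7 [0.4504 0.1885 0.166 ]
red [ 42.3 189.7] 383 [ 33 164  19  52] [ 42.6 189.1] [52.4  8.5] 76.0 [0.4408 0.156  0.166 ]
red [243.1 214.9] 727 [238 179  11  75] [243. 216.] [74. 10.] 90.0 [0.4569 0.3786 0.166 ]
red [ 69.6 311.7] 307 [ 57 305  29  16] [ 70.7 312.4] [27.2 14.7] 8.1 [0.6088 0.1643 0.166 ]
brass [213.43478261 219.24782609] 230 [208 210  12  20]
brass [158.33910035 222.01730104] 289 [141 216  35  13]
```

Emit:
servo_tool:
  moves:
    - {"hand":45,"tx":1,"ty":-0.03,"tz":-1,"ax":0,"ay":0,"az":0}
    - {"hand":45,"tx":1,"ty":-0.03,"tz":-2,"ax":0,"ay":0,"az":0}
    - {"hand":45,"tx":1,"ty":-0.03,"tz":-2.75,"ax":0,"ay":0,"az":0}
    - {"hand":45,"tx":1,"ty":-0.03,"tz":-2.75,"ax":0,"ay":0,"az":0}
    - {"hand":45,"tx":1,"ty":-0.03,"tz":-2.75,"ax":0,"ay":0,"az":0}

```text
t: 36.5
tcp_pos: [0.4545, 0.3793, 0.1996]
tool_rot: [0.707, -0.024, 0.707, 0.024]
ft_force: [1.2, 0.3, 0.4]
grip_width: 0.045
```

Emit:
servo_tool:
  moves:
    - {"hand":45,"tx":0,"ty":0.02,"tz":-0.7,"ax":0,"ay":0,"az":0}
    - {"hand":45,"tx":0,"ty":0.02,"tz":-1.29,"ax":0,"ay":0,"az":0}
    - {"hand":45,"tx":0,"ty":0.02,"tz":-1.29,"ax":0,"ay":0,"az":0}
    - {"hand":8,"tx":0,"ty":0.02,"tz":-1.29,"ax":0,"ay":0,"az":0}
    - {"hand":8,"tx":0,"ty":0.02,"tz":-1.29,"ax":0,"ay":0,"az":0}
    - {"hand":8,"tx":0,"ty":0.02,"tz":-1.29,"ax":0,"ay":0,"az":0}
    - {"hand":8,"tx":0,"ty":0.02,"tz":-1.29,"ax":0,"ay":0,"az":0}
    - {"hand":8,"tx":0,"ty":0.02,"tz":-1.29,"ax":0,"ay":0,"az":0}

```text
t: 37.3
tcp_pos: [0.4556, 0.3801, 0.1499]
tool_rot: [0.708, -0.025, 0.705, 0.023]
ft_force: [-1.4, -8.6, 7.3]
grip_width: 0.0105
```

```bash
python3 - <<'E'
import numpy as np
r=np.hypot(.215,.066);p=np.arctan2(.066,.215)
for th in (.1,.2,.3,.4,.5,.6,.7,.8,.87):
    dy=r*np.cos(p+th)-.215;dz=r*np.sin(p+th)-.066
    print(th,np.round(np.array([-.0687*dy,.9976*dy,dz])/.04,3))
E
```

```text
0.1 [ 0.013 -0.191  0.528]
0.2 [ 0.03  -0.434  1.035]
0.3 [ 0.05  -0.726  1.515]
0.4 [ 0.073 -1.064  1.963]
0.5 [ 0.1   -1.446  2.375]
0.6 [ 0.129 -1.866  2.747]
0.7 [ 0.16  -2.321  3.075]
0.8 [ 0.193 -2.807  3.355]
0.87 [ 0.218 -3.163  3.522]
```

Emit:
servo_tool:
  moves:
    - {"hand":8,"tx":0.006,"ty":-0.11,"tz":0.264,"ax":0,"ay":0,"az":0}
    - {"hand":8,"tx":0.013,"ty":-0.21,"tz":0.528,"ax":0,"ay":0,"az":0}
    - {"hand":8,"tx":0.021,"ty":-0.33,"tz":0.783,"ax":0,"ay":0,"az":0}
    - {"hand":8,"tx":0.03,"ty":-0.454,"tz":1.035,"ax":0,"ay":0,"az":0}
    - {"hand":8,"tx":0.04,"ty":-0.595,"tz":1.277,"ax":0,"ay":0,"az":0}
    - {"hand":8,"tx":0.05,"ty":-0.746,"tz":1.515,"ax":0,"ay":0,"az":0}
    - {"hand":8,"tx":0.061,"ty":-0.91,"tz":1.741,"ax":0,"ay":0,"az":0}
    - {"hand":8,"tx":0.073,"ty":-1.084,"tz":1.963,"ax":0,"ay":0,"az":0}

```text
t: 38.1
tcp_pos: [0.4581, 0.3393, 0.2282]
tool_rot: [0.708, -0.023, 0.705, 0.026]
ft_force: [2.3, 7.6, -0.7]
grip_width: 0.0101
```

Clean so far. Continuing to about 0.87 rad; shifts are relative to 0.4.

Emit:
servo_tool:
  moves:
    - {"hand":8,"tx":0.013,"ty":-0.187,"tz":0.208,"ax":0,"ay":0,"az":0}
    - {"hand":8,"tx":0.027,"ty":-0.382,"tz":0.412,"ax":0,"ay":0,"az":0}
    - {"hand":8,"tx":0.041,"ty":-0.588,"tz":0.6,"ax":0,"ay":0,"az":0}
    - {"hand":8,"tx":0.056,"ty":-0.802,"tz":0.784,"ax":0,"ay":0,"az":0}
    - {"hand":8,"tx":0.071,"ty":-1.026,"tz":0.95,"ax":0,"ay":0,"az":0}
    - {"hand":8,"tx":0.087,"ty":-1.257,"tz":1.112,"ax":0,"ay":0,"az":0}
    - {"hand":8,"tx":0.12,"ty":-1.743,"tz":1.392,"ax":0,"ay":0,"az":0}
    - {"hand":8,"tx":0.145,"ty":-2.1,"tz":1.559,"ax":0,"ay":0,"az":0}

```text
t: 38.9
tcp_pos: [0.4634, 0.255, 0.2924]
tool_rot: [0.709, -0.023, 0.705, 0.027]
ft_force: [-2.2, 8.7, 13.3]
grip_width: 0.0099
```

Emit:
servo_tool:
  moves:
    - {"hand":8,"tx":0,"ty":0,"tz":0,"ax":0,"ay":0,"az":0}
    - {"hand":8,"tx":0,"ty":0,"tz":0,"ax":0,"ay":0,"az":0}
    - {"hand":8,"tx":0,"ty":0,"tz":0,"ax":0,"ay":0,"az":0}
    - {"hand":8,"tx":0,"ty":0,"tz":0,"ax":0,"ay":0,"az":0}
    - {"hand":8,"tx":0,"ty":0,"tz":0,"ax":0,"ay":0,"az":0}
    - {"hand":8,"tx":0,"ty":0,"tz":0,"ax":0,"ay":0,"az":0}
    - {"hand":8,"tx":0,"ty":0,"tz":0,"ax":0,"ay":0,"az":0}
    - {"hand":8,"tx":0,"ty":0,"tz":0,"ax":0,"ay":0,"az":0}

```text
t: 39.7
tcp_pos: [0.4634, 0.2556, 0.2922]
tool_rot: [0.709, -0.023, 0.705, 0.026]
ft_force: [-3.9, 8.1, 14.4]
grip_width: 0.01
```

```bash
python3 - <<'E'
from seg import *
s=ctrl.read_state();print(s["tcp_pos"],s["ft_force"])
for n in("top","side","wrist"):
    im=ctrl.capture(n);cv2.imwrite(f"pics/{n}16.png",im)
    K,T,_=cal(n,s)
    for c,q,b,px in blobs(im,(16,40,60),(22,255,255),30):
        if q<600:print(n,np.round(c,1),q,b,np.round(onz(K,T,*c,.018),3))
E
```

```text
[0.46340774 0.2555623  0.29216387] [-3.91354069  8.05064583 14.38925017]
top [411.9 137.7] 30 [400 126  27  24] [ 0.768 -0.573  0.018]
top [ 34.5 178.5] 330 [ 28 163  14  30] [0.621 0.732 0.018]
top [408.6 206.6] 44 [403 189  22  26] [ 0.524 -0.545  0.018]
top [221.9 221.5] 284 [186 194  61  53] [0.473 0.089 0.018]
top [231.6 207.1] 43 [227 203  14   9] [0.522 0.056 0.018]
top [204.8 221.9] 41 [204 212   3  19] [0.472 0.146 0.018]
top [218.  221.2] 85 [213 216  11  11] [0.474 0.102 0.018]
top [230.7 227.2] 233 [223 216  19  25] [0.454 0.059 0.018]
side [172.   65.9] 78 [159  60  27   9] [1.01  1.331 0.018]
side [160.  123.5] 34 [155 119  11  12] [0.611 0.748 0.018]
side [206.7 139.1] 33 [202 134  10  11] [0.707 0.493 0.018]
side [107.7 172.3] 71 [100 164  17  17] [0.261 0.534 0.018]
side [257.9 178.3] 140 [246 167  27  22] [0.704 0.129 0.018]
side [238.  194.7] 48 [222 183  26  28] [0.583 0.098 0.018]
side [212.8 207.8] 88 [207 200  12  17] [0.469 0.097 0.018]
side [317.8 215. ] 172 [307 206  21  20] [ 0.735 -0.164  0.018]
side [159.8 232.9] 290 [145 211  36  44] [0.261 0.105 0.018]

[... 435 characters left out ...]
0.018]
side [ 18.8 309.6] 95 [ 12 299  14  20] [-0.181  0.088  0.018]
side [123.8 351.8] 121 [111 334  27  39] [-0.008 -0.206  0.018]
side [306.3 350.4] 63 [297 341  19  19] [ 0.351 -0.49   0.018]
side [355.6 355.1] 31 [349 349  13  14] [ 0.438 -0.576  0.018]
side [325.9 368.2] 257 [308 352  35  32] [ 0.356 -0.552  0.018]
side [369.6 370.1] 46 [363 364  15  14] [ 0.435 -0.622  0.018]
wrist [118.8 124. ] 539 [107 111  26  27] [0.431 0.06  0.018]
wrist [170.6 118.7] 33 [158 117  28   4] [0.418 0.138 0.018]
wrist [162.8 156.5] 32 [162 141   3  32] [0.476 0.124 0.018]
wrist [ 73.4 293.2] 107 [ 57 287  27  22] [ 0.746 -0.049  0.018]
wrist [  5.9 344.3] 469 [  0 326  15  42] [ 0.881 -0.201  0.018]
```

Near the stop, and brass shows only in the bin area of the top view. Lowering the tray along the same arc.

Emit:
servo_tool:
  moves:
    - {"hand":8,"tx":-0.025,"ty":0.357,"tz":-0.167,"ax":0,"ay":0,"az":0}
    - {"hand":8,"tx":-0.042,"ty":0.6,"tz":-0.3,"ax":0,"ay":0,"az":0}
    - {"hand":8,"tx":-0.058,"ty":0.843,"tz":-0.447,"ax":0,"ay":0,"az":0}
    - {"hand":8,"tx":-0.074,"ty":1.074,"tz":-0.609,"ax":0,"ay":0,"az":0}
    - {"hand":8,"tx":-0.089,"ty":1.298,"tz":-0.775,"ax":0,"ay":0,"az":0}
    - {"hand":8,"tx":-0.104,"ty":1.512,"tz":-0.959,"ax":0,"ay":0,"az":0}
    - {"hand":8,"tx":-0.118,"ty":1.718,"tz":-1.147,"ax":0,"ay":0,"az":0}
    - {"hand":8,"tx":-0.145,"ty":2.1,"tz":-1.559,"ax":0,"ay":0,"az":0}

```text
t: 40.65
tcp_pos: [0.4582, 0.3383, 0.2275]
tool_rot: [0.708, -0.024, 0.705, 0.025]
ft_force: [4.5, 0.8, 0.2]
grip_width: 0.0103
```

Emit:
servo_tool:
  moves:
    - {"hand":8,"tx":-0.012,"ty":0.174,"tz":-0.222,"ax":0,"ay":0,"az":0}
    - {"hand":8,"tx":-0.023,"ty":0.338,"tz":-0.448,"ax":0,"ay":0,"az":0}
    - {"hand":8,"tx":-0.033,"ty":0.489,"tz":-0.686,"ax":0,"ay":0,"az":0}
    - {"hand":8,"tx":-0.043,"ty":0.63,"tz":-0.928,"ax":0,"ay":0,"az":0}
    - {"hand":8,"tx":-0.052,"ty":0.754,"tz":-1.18,"ax":0,"ay":0,"az":0}
    - {"hand":8,"tx":-0.06,"ty":0.874,"tz":-1.435,"ax":0,"ay":0,"az":0}
    - {"hand":8,"tx":-0.067,"ty":0.974,"tz":-1.7,"ax":0,"ay":0,"az":0}
    - {"hand":8,"tx":-0.073,"ty":1.064,"tz":-1.95,"ax":0,"ay":0,"az":0}

```text
t: 41.45
tcp_pos: [0.4553, 0.3803, 0.1478]
tool_rot: [0.708, -0.025, 0.706, 0.024]
ft_force: [-15.0, -33.6, 72.9]
grip_width: 0.01
```

Emit:
servo_tool:
  moves:
    - {"hand":8,"tx":0,"ty":0,"tz":0,"ax":0,"ay":0,"az":0}
    - {"hand":20,"tx":0,"ty":0,"tz":0,"ax":0,"ay":0,"az":0}
    - {"hand":42,"tx":0,"ty":0,"tz":0,"ax":0,"ay":0,"az":0}
    - {"hand":42,"tx":0,"ty":0,"tz":0,"ax":0,"ay":0,"az":0}
    - {"hand":42,"tx":0,"ty":0,"tz":0.6,"ax":0,"ay":0,"az":0}
    - {"hand":42,"tx":0,"ty":0,"tz":1.8,"ax":0,"ay":0,"az":0}
    - {"hand":42,"tx":0,"ty":0,"tz":3,"ax":0,"ay":0,"az":0}
    - {"hand":42,"tx":0,"ty":0,"tz":4.2,"ax":0,"ay":0,"az":0}

```text
t: 42.25
tcp_pos: [0.4538, 0.3802, 0.317]
tool_rot: [0.706, -0.024, 0.707, 0.024]
ft_force: [1.2, -0.2, -0.3]
grip_width: 0.0422
```

Emit:
servo_tool:
  moves:
    - {"hand":42,"tx":-0.4,"ty":-7.4,"tz":0,"ax":0,"ay":0,"az":0}
    - {"hand":42,"tx":-0.4,"ty":-7.4,"tz":0,"ax":0,"ay":0,"az":0}
    - {"hand":42,"tx":-0.4,"ty":-7.4,"tz":0,"ax":0,"ay":0,"az":0}
    - {"hand":42,"tx":-0.4,"ty":-7.4,"tz":0,"ax":0,"ay":0,"az":0}
    - {"hand":42,"tx":-0.4,"ty":-7.4,"tz":0,"ax":0,"ay":0,"az":0}
    - {"hand":42,"tx":-0.4,"ty":-7.4,"tz":0,"ax":0,"ay":0,"az":0}
    - {"hand":42,"tx":-0.4,"ty":-7.4,"tz":0,"ax":0,"ay":0,"az":0}
    - {"hand":42,"tx":-0.4,"ty":-7.4,"tz":0,"ax":0,"ay":0,"az":0}

```text
t: 43.05
tcp_pos: [0.4383, 0.0836, 0.3154]
tool_rot: [0.707, -0.023, 0.707, 0.023]
ft_force: [0.1, 1.1, -0.6]
grip_width: 0.0423
```

```bash
python3 - <<'E'
from seg import *
s=ctrl.read_state();print(s["tcp_pos"],s["ft_force"],s["grip_width"]);a=ctrl.capture("wrist");cv2.imwrite("pics/w17.png",a);K,T,_=cal("wrist",s)
reds(a,K,T,.076)
C={}
for n in("top","side"):
    im=ctrl.capture(n);cv2.imwrite(f"pics/{n}17.png",im);k,t,_=cal(n);C[n]=(k,t)
    for c,q,b,px in blobs(im,(0,120,70),(6,255,255),20):
        if q<400 and 110<c[0]<260 and 120<c[1]<240:print(n,np.round(c,1),q,b,np.round(onz(k,t,*c,.076),4),np.round(onz(k,t,*c,.166),4))
a1=a;b1=cv2.imread("pics/top17.png")[185:260,110:260]
cv2.imwrite("pics/m17.png",np.hstack([cv2.resize(a1,(420,315)),cv2.resize(b1,(380,190)) if 0 else cv2.copyMakeBorder(cv2.resize(b1,(370,185)),0,130,0,0,cv2.BORDER_CONSTANT)]))
E
```

```text
[0.43834654 0.08356644 0.3154402 ] [ 0.11329305  1.13145253 -0.59642986] 0.04233137144242916
red [291.3 188.6] 2171 [277 148  31  84] [290.6 189.3] [27.2 83.7] 4.4 [0.478  0.1496 0.076 ]
red [247.1 183.6] 269 [244 160   7  50] [247.  184.5] [49.  6.] 90.0 [0.4749 0.0843 0.076 ]
red [499.7 209.3] 809 [485 172  27  73] [501.  208.4] [13.8 75.5] 16.8 [0.487 0.473 0.076]
red [234.9 308.3] 624 [211 300  50  17] [235.5 308.5] [49.5 13.2] 6.7 [0.7019 0.0793 0.076 ]
top [224.6 141. ] 179 [210 138  29   8] [0.737  0.0786 0.076 ] [0.7092 0.072  0.166 ]
top [120.3 222.1] 105 [119 207   4  30] [0.4652 0.4113 0.076 ] [0.4559 0.382  0.166 ]
side [164.  140.6] 36 [155 136  20   9] [0.5131 0.5156 0.076 ] [0.4537 0.3814 0.166 ]
side [203.4 183.3] 272 [187 173  33  21] [0.4839 0.1725 0.076 ] [0.4275 0.0739 0.166 ]
side [214.6 197.2] 38 [207 192  17  11] [0.4716 0.0833 0.076 ] [ 0.4165 -0.006   0.166 ]
```

View pics/m17.png

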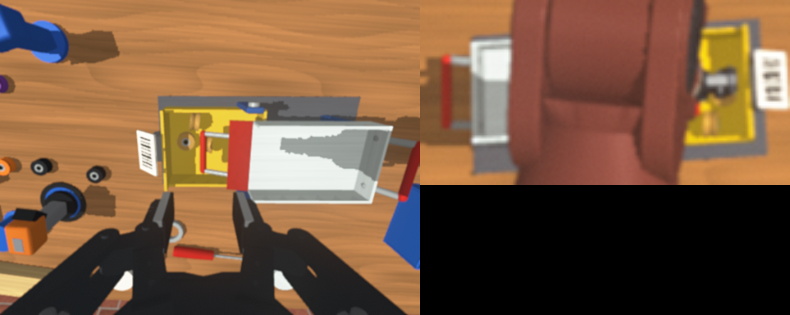

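The tray is empty and level. Sheaves are in the yellow bin, visible at (185,140), (190,118) and (260,128). The gate still hangs open at about (0.4745,0.084,0.0755). Fitting both bar positions puts the hinge at along≈0 with r≈86 mm, so the gate started slightly ajar, which explains the pull force. I'll descend to the bar and compute the closing arc.

Emit:
servo_tool:
  moves:
    - {"hand":36,"tx":0.92,"ty":0,"tz":-1.2,"ax":0,"ay":0,"az":0}
    - {"hand":36,"tx":0.92,"ty":0,"tz":-2.4,"ax":0,"ay":0,"az":0}
    - {"hand":36,"tx":0.92,"ty":0,"tz":-3.6,"ax":0,"ay":0,"az":0}
    - {"hand":36,"tx":0.92,"ty":0,"tz":-4.6,"ax":0,"ay":0,"az":0}
    - {"hand":36,"tx":0.92,"ty":0,"tz":-4.6,"ax":0,"ay":0,"az":0}
    - {"hand":36,"tx":0.92,"ty":0,"tz":-4.6,"ax":0,"ay":0,"az":0}
  squeeze: 25

```text
t: 43.8
tcp_pos: [0.4748, 0.0854, 0.1324]
tool_rot: [0.706, -0.025, 0.707, 0.025]
ft_force: [-0.1, -0.7, 1.6]
grip_width: 0.036
```

```bash
python3 - <<'E'
import numpy as np
r=.0862;p0=np.radians(-19.1)
for p in np.radians(np.r_[-13:71:6.5,76.5]):
    dy=-(r*np.cos(p)-r*np.cos(p0));dz=r*(np.sin(p)-np.sin(p0))
    print(round(np.degrees(p),1),np.round(np.array([-.0687*dy,.9976*dy,dz])/.04,3))
E
```

```text
-13.0 [ 0.004 -0.063  0.22 ]
-6.5 [ 0.007 -0.105  0.461]
0.0 [ 0.008 -0.118  0.705]
6.5 [ 0.007 -0.105  0.949]
13.0 [ 0.004 -0.063  1.19 ]
19.5 [-0.     0.005  1.425]
26.0 [-0.007  0.099  1.65 ]
32.5 [-0.015  0.218  1.863]
39.0 [-0.025  0.361  2.061]
45.5 [-0.036  0.525  2.242]
52.0 [-0.049  0.708  2.403]
58.5 [-0.063  0.908  2.543]
65.0 [-0.077  1.123  2.658]
76.5 [-0.105  1.53   2.801]
```

Emit:
servo_tool:
  moves:
    - {"hand":36,"tx":0,"ty":-0.03,"tz":-0.9,"ax":0,"ay":0,"az":0}
    - {"hand":36,"tx":0,"ty":-0.03,"tz":-1.5,"ax":0,"ay":0,"az":0}
    - {"hand":36,"tx":0,"ty":-0.03,"tz":-1.86,"ax":0,"ay":0,"az":0}
    - {"hand":36,"tx":0,"ty":-0.03,"tz":-1.86,"ax":0,"ay":0,"az":0}
    - {"hand":8,"tx":0,"ty":-0.03,"tz":-1.86,"ax":0,"ay":0,"az":0}
    - {"hand":8,"tx":0,"ty":-0.03,"tz":-1.86,"ax":0,"ay":0,"az":0}
    - {"hand":8,"tx":0,"ty":-0.03,"tz":-1.86,"ax":0,"ay":0,"az":0}
    - {"hand":8,"tx":0,"ty":-0.03,"tz":-1.86,"ax":0,"ay":0,"az":0}

```text
t: 44.6
tcp_pos: [0.4764, 0.0857, 0.0597]
tool_rot: [0.708, -0.023, 0.705, 0.027]
ft_force: [-0.5, 15.3, 4.9]
grip_width: 0.011
```

Emit:
servo_tool:
  moves:
    - {"hand":8,"tx":0.004,"ty":-0.03,"tz":0.22,"ax":0,"ay":0,"az":0}
    - {"hand":8,"tx":0.007,"ty":-0.075,"tz":0.461,"ax":0,"ay":0,"az":0}
    - {"hand":8,"tx":0.008,"ty":-0.088,"tz":0.705,"ax":0,"ay":0,"az":0}
    - {"hand":8,"tx":0.007,"ty":-0.075,"tz":0.949,"ax":0,"ay":0,"az":0}
    - {"hand":8,"tx":0.004,"ty":-0.033,"tz":1.19,"ax":0,"ay":0,"az":0}
    - {"hand":8,"tx":0,"ty":0.035,"tz":1.425,"ax":0,"ay":0,"az":0}
    - {"hand":8,"tx":-0.007,"ty":0.129,"tz":1.65,"ax":0,"ay":0,"az":0}

```text
t: 45.3
tcp_pos: [0.4761, 0.0864, 0.1251]
tool_rot: [0.708, -0.025, 0.706, 0.022]
ft_force: [4.5, -12.3, 0.3]
grip_width: 0.0107
```

Emit:
servo_tool:
  moves:
    - {"hand":8,"tx":-0.008,"ty":0.11,"tz":0.213,"ax":0,"ay":0,"az":0}
    - {"hand":8,"tx":-0.018,"ty":0.25,"tz":0.411,"ax":0,"ay":0,"az":0}
    - {"hand":8,"tx":-0.029,"ty":0.41,"tz":0.592,"ax":0,"ay":0,"az":0}
    - {"hand":8,"tx":-0.042,"ty":0.6,"tz":0.753,"ax":0,"ay":0,"az":0}
    - {"hand":8,"tx":-0.056,"ty":0.8,"tz":0.893,"ax":0,"ay":0,"az":0}
    - {"hand":8,"tx":-0.07,"ty":1.01,"tz":1.008,"ax":0,"ay":0,"az":0}
    - {"hand":8,"tx":-0.084,"ty":1.21,"tz":1.085,"ax":0,"ay":0,"az":0}
    - {"hand":8,"tx":-0.098,"ty":1.43,"tz":1.151,"ax":0,"ay":0,"az":0}

```text
t: 46.1
tcp_pos: [0.4733, 0.1432, 0.1753]
tool_rot: [0.709, -0.026, 0.704, 0.022]
ft_force: [-4.0, -13.8, 30.1]
grip_width: 0.0107
```

Emit:
servo_tool:
  moves:
    - {"hand":8,"tx":0,"ty":0.04,"tz":0,"ax":0,"ay":0,"az":0}
    - {"hand":8,"tx":0,"ty":0.04,"tz":0,"ax":0,"ay":0,"az":0}
    - {"hand":8,"tx":0,"ty":0.04,"tz":0,"ax":0,"ay":0,"az":0}

```text
t: 46.4
tcp_pos: [0.4732, 0.1458, 0.1756]
tool_rot: [0.71, -0.025, 0.704, 0.023]
ft_force: [-7.4, -7.3, 34.6]
grip_width: 0.011
```

Emit:
servo_tool:
  moves:
    - {"hand":8,"tx":0,"ty":0.04,"tz":0.05,"ax":0,"ay":0,"az":0}
    - {"hand":8,"tx":0,"ty":0.07,"tz":0.08,"ax":0,"ay":0,"az":0}
    - {"hand":8,"tx":0,"ty":0.07,"tz":0.08,"ax":0,"ay":0,"az":0}
    - {"hand":8,"tx":0,"ty":0.07,"tz":0.08,"ax":0,"ay":0,"az":0}

```text
t: 46.8
tcp_pos: [0.4728, 0.1489, 0.1764]
tool_rot: [0.709, -0.025, 0.705, 0.023]
ft_force: [-0.1, -6.2, 16.3]
grip_width: 0.0111
```

Bar at along ≈ −0.017, so the gate is shut to within about 0.02 rad. Letting go and backing off.

Emit:
servo_tool:
  moves:
    - {"hand":14,"tx":0,"ty":0,"tz":0.03,"ax":0,"ay":0,"az":0}
    - {"hand":26,"tx":0,"ty":0,"tz":0.03,"ax":0,"ay":0,"az":0}
    - {"hand":40,"tx":0,"ty":0,"tz":0.03,"ax":0,"ay":0,"az":0}
    - {"hand":40,"tx":0,"ty":0,"tz":0.03,"ax":0,"ay":0,"az":0}
    - {"hand":40,"tx":0,"ty":0,"tz":1,"ax":0,"ay":0,"az":0}
    - {"hand":40,"tx":0,"ty":0,"tz":2.2,"ax":0,"ay":0,"az":0}
    - {"hand":40,"tx":-1,"ty":0,"tz":3.4,"ax":0,"ay":0,"az":0}
    - {"hand":40,"tx":-1,"ty":0,"tz":3.6,"ax":0,"ay":0,"az":0}

```text
t: 47.6
tcp_pos: [0.4298, 0.1501, 0.3202]
tool_rot: [0.708, -0.024, 0.706, 0.025]
ft_force: [0.8, -0.1, -0.6]
grip_width: 0.0395
```

```bash
python3 - <<'E'
from seg import *
s=ctrl.read_state();print(s["tcp_pos"],s["t"]);a=ctrl.capture("wrist");cv2.imwrite("pics/w18.png",a);K,T,_=cal("wrist",s);reds(a,K,T,.188)
for c,q,b,px in blobs(a,(17,30,90),(24,255,255),60):print("brassish",np.round(c,1),q,b,np.round(onz(K,T,*c,.026),3))
E
```

```text
[0.42982372 0.15009666 0.32017467] 47.6
red [439.5 210. ] 802 [427 175  27  72] [439.1 210.4] [12.4 73.5] 15.0 [0.4488 0.3614 0.188 ]
red [255.3 204.8] 110 [254 179   3  49] [255. 203.] [48.  2.] 90.0 [0.4544 0.1589 0.188 ]
red [243.4 218.2] 580 [239 184  10  67] [243.5 217. ] [66.  9.] 90.0 [0.4718 0.1475 0.188 ]
red [214.  309.1] 291 [201 302  27  14] [214.  308.5] [25.9 12.6] 3.8 [0.5997 0.1187 0.188 ]
brassish [191.3 177.8] 6644 [147 130 134 104] [0.479 0.058 0.026]
brassish [250.9 204.1] 131 [249 181   5  47] [0.519 0.161 0.026]
brassish [499.2 281.3] 1152 [479 253  33  51] [0.644 0.649 0.026]
brassish [ 23.  341.1] 1723 [  0 322  62  42] [ 0.86  -0.293  0.026]
```

Emit:
servo_tool:
  moves:
    - {"hand":40,"tx":0,"ty":9,"tz":0,"ax":0,"ay":0,"az":0}
    - {"hand":40,"tx":0,"ty":9,"tz":0,"ax":0,"ay":0,"az":0}
    - {"hand":40,"tx":0,"ty":9,"tz":0,"ax":0,"ay":0,"az":0}
    - {"hand":40,"tx":0,"ty":9,"tz":0,"ax":0,"ay":0,"az":0}
    - {"hand":40,"tx":0,"ty":9,"tz":0,"ax":0,"ay":0,"az":0}
    - {"hand":40,"tx":0,"ty":9,"tz":0,"ax":0,"ay":0,"az":0}
    - {"hand":40,"tx":0,"ty":9,"tz":0,"ax":0,"ay":0,"az":0}
    - {"hand":40,"tx":0,"ty":9,"tz":0,"ax":0,"ay":0,"az":0}

```text
t: 48.45
tcp_pos: [0.4295, 0.514, 0.312]
tool_rot: [0.705, -0.026, 0.708, 0.025]
ft_force: [0.0, -0.4, -0.5]
grip_width: 0.0402
```

Emit:
servo_tool:
  moves:
    - {"hand":40,"tx":-3,"ty":2,"tz":0,"ax":0,"ay":0,"az":0}
    - {"hand":40,"tx":-3,"ty":2,"tz":0,"ax":0,"ay":0,"az":0}
    - {"hand":40,"tx":-3,"ty":2,"tz":0,"ax":0,"ay":0,"az":0}
    - {"hand":40,"tx":-3,"ty":2,"tz":0,"ax":0,"ay":0,"az":0}
    - {"hand":40,"tx":-3,"ty":2,"tz":0,"ax":0,"ay":0,"az":0}

```text
t: 48.95
tcp_pos: [0.3099, 0.5904, 0.3155]
tool_rot: [0.706, -0.025, 0.707, 0.025]
ft_force: [0.7, -0.3, -0.1]
grip_width: 0.04
```

```bash
python3 - <<'E'
from seg import *
print(ctrl.read_state()["tcp_pos"])
for n in("top","side"):
    im=ctrl.capture(n);cv2.imwrite(f"pics/{n}18.png",im);K,T,_=cal(n)
    for c,q,b,px in blobs(im,(0,120,70),(6,255,255),20):
        if q<400 and 110<c[0]<260 and 120<c[1]<240:print(n,"red",np.round(c,1),q,b,np.round(onz(K,T,*c,.188),4),np.round(onz(K,T,*c,.166),4))
    hh=cv2.cvtColor(im,cv2.COLOR_BGR2HSV)
    d=cv2.absdiff(im,cv2.imread(f"pics/{n}0.png")).max(2);m=cv2.morphologyEx((d>45).astype(np.uint8),cv2.MORPH_OPEN,np.ones((3,3)))
    k,l,st,ce=cv2.connectedComponentsWithStats(m)
    for i in range(1,k):
        if st[i][4]>15:print(n,"diff",np.round(ce[i],0),st[i],np.round(onz(K,T,*ce[i],.018),3))
im=cv2.imread("pics/top18.png");K,T,_=cal("top")
c=cv2.inRange(cv2.cvtColor(im,cv2.COLOR_BGR2HSV),(12,40,40),(22,255,255))[190:250,190:250]
for r in c[::2,::2]:print("".join("#" if v else "." for v in r))
E
```

```text
[0.3098648  0.59044347 0.31547814]
top red [224.7 141. ] 176 [211 138  29   8] [0.7025 0.07   0.188 ] [0.7093 0.0717 0.166 ]
top red [195.4 215.2] 106 [193 200   5  30] [0.4743 0.1541 0.188 ] [0.4769 0.1573 0.166 ]
top red [120.4 222.1] 114 [118 208   5  30] [0.4536 0.3745 0.188 ] [0.4559 0.3817 0.166 ]
top diff [217. 222.] [211 217  12  10 109] [0.473 0.106 0.018]
top diff [332. 222.] [331 219   3   6  18] [ 0.473 -0.283  0.018]
top diff [340. 222.] [336 218   9   8  58] [ 0.473 -0.31   0.018]
top diff [231. 222.] [229 220   6   5  26] [0.472 0.057 0.018]
top diff [308. 223.] [306 221   4   5  16] [ 0.468 -0.2    0.018]
top diff [315. 224.] [312 221   8   6  44] [ 0.466 -0.226  0.018]
top diff [355. 231.] [353 227   5   9  33] [ 0.441 -0.359  0.018]
top diff [362. 230.] [359 226   8   9  58] [ 0.444 -0.384  0.018]
top diff [223. 236.] [219 231  10  10  76] [0.426 0.084 0.018]
top diff [ 12. 273.] [  0 266  28  16 334] [0.305 0.776 0.018]
top diff [ 26. 319.] [  0 299  55  37 922] [0.159 0.717 0.018]
top diff [ 58. 350.] [ 22 331  68  37 881] [0.062 0.604 0.018]
top diff [ 19. 374.] 
[... 1904 characters left out ...]
..........#....#.#
....#...............#......#..
....#..............#.......#..
....#......................#..
....#......................#..
....#......................#..
..............#............#..
.............####..#####...#..
.............####..######..#..
.............####..######..#..
.............####..######..#..
.............####..######..#..
....................###....#..
...##.............###.........
...#.............####.........
...#.............####.........
...#.............####.........
...#.............####.......#.
##..........................#.
.....................##.####..
#.....############............
#.............................
...................#...#######
```

```bash
python3 -c "
from cell import ctrl
print(ctrl.read_state()['t'],ctrl.close_job())"
```

```text
the job is handed in; nothing more can be done
49.05 None
```

The job is done and handed in at 49 s, well inside the 210 s limit; no verdict was reported.

**What I did:**
- I put the three brass sheaves on the bench into the level tray.
- I held the scanner still for over 3 s, about 10 cm from the label and square to it by pose and camera geometry. Then I stood it back on the centre of its pad.
- I lowered the gate to about 1.7 rad and tipped the tray to about 0.9 rad. I then let it down level, shut the gate and let go.

**Last checks:**
- **Sheaves:** all three are in the yellow bin, found as three separate spots in the top view. The tray is empty.
- **Tray and gate:** the tray is level, with its handle at its first position. The gate bar is about 17 mm outward of the hinge, so the gate is shut to within about 0.02 rad.
- **Everything else:** comparing the top and side views with the start, the only changes on the bench are the sheaves' old places and the robot. The scanner stands where it was, within what the cameras show.

**What did not go cleanly:**
- **Sheave nudged in the tray:** one sheave had shifted about 3 cm by the time the second was in, so I placed the third elsewhere.
- **High wrist forces:** the wrist read about 63 N while I pulled the gate down, because it had started slightly ajar and my arc was a few mm off. It read about 82 N for a moment as the tray was let down onto its rest. Both are under the 120 N wrist limit. They passed through the finger pads, and I could not separately check the 40 N limit on the gripper's body.

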